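# Clear the game board and stack the boxed sets on it

## Task

First stand the brass figures from the round painted board upright on the square brass plate, then stack all the wooden cases into one square column in the middle of the board's orange field, the large cases below and the small ones on top, every case lying flat with its long sides along the field's long sides. The cases are thin-walled: hold and press them gently, with no more than about 30 N of grip, and leave the bowl, the pot and the mask alone.

Things in the scene. Friction and masses are not known exactly. Their poses are not given: they have to be found in the camera images.
- board: Round painted game board, 250 mm across, fixed to the table on a low foot; origin under its centre on the table, its top is 30 mm above that. In the middle of the top is a painted orange rectangle (the field), 160 mm along the board's x by 110 mm along its y. Not movable, but its place and yaw differ from start to start
- board_centre (a point): Centre of the orange field, on the board's top face (30 mm above the table), axes as the board's
- plate: Square brass-covered plate, 200 x 200 mm, 12 mm thick, fixed to the table; origin under its centre on the table
- plate_centre (a point): Centre of the plate's top face (12 mm above the table), axes as the plate's
- large1: Large closed wooden case with a flat lid, 100 mm (its x) by 60 mm (its y) by 30 mm high (its z), about 0.22 kg; at the start it lies flat on the table, lid up; origin at the centre of its underside. All large cases are alike; may be absent
- large2: Large closed wooden case with a flat lid, 100 mm (its x) by 60 mm (its y) by 30 mm high (its z), about 0.22 kg; at the start it lies flat on the table, lid up; origin at the centre of its underside. All large cases are alike; may be absent
- large3: Large closed wooden case with a flat lid, 100 mm (its x) by 60 mm (its y) by 30 mm high (its z), about 0.22 kg; at the start it lies flat on the table, lid up; origin at the centre of its underside. All large cases are alike; may be absent
- small1: Small closed wooden case with a flat lid, 76 mm (its x) by 48 mm (its y) by 34 mm high (its z), about 0.16 kg; at the start it lies flat on the table, lid up; origin at the centre of its underside. Both small cases are alike; may be absent
- small2: Small closed wooden case with a flat lid, 76 mm (its x) by 48 mm (its y) by 34 mm high (its z), about 0.16 kg; at the start it lies flat on the table, lid up; origin at the centre of its underside. Both small cases are alike; may be absent
- large1_mid (a point): Centre of large1, 15 mm above its underside, axes as the case's; absent when the case is
- large2_mid (a point): Centre of large2, 15 mm above its underside, axes as the case's; absent when the case is
- large3_mid (a point): Centre of large3, 15 mm above its underside, axes as the case's; absent when the case is
- small1_mid (a point): Centre of small1, 17 mm above its underside, axes as the case's; absent when the case is
- small2_mid (a point): Centre of small2, 17 mm above its underside, axes as the case's; absent when the case is
- figure1: Brass figure of a four-legged beast, 0.15 kg, 60 mm high, standing on the board at the start. Base 56 mm (its x, nose to +x) by 36 by 6 mm; above it a round body 22 mm wide, 46 mm long along x, its axis 38 mm above the underside; legs 18 mm wide over all. Origin at the centre of its underside. Pinch it across the body (along its y) from above. May be absent
- figure2: Brass figure of a four-legged beast, 0.15 kg, 60 mm high, standing on the board at the start. Base 56 mm (its x, nose to +x) by 36 by 6 mm; above it a round body 22 mm wide, 46 mm long along x, its axis 38 mm above the underside; legs 18 mm wide over all. Origin at the centre of its underside. Pinch it across the body (along its y) from above. May be absent
- figure3: Brass figure of a four-legged beast, 0.15 kg, 60 mm high, standing on the board at the start. Base 56 mm (its x, nose to +x) by 36 by 6 mm; above it a round body 22 mm wide, 46 mm long along x, its axis 38 mm above the underside; legs 18 mm wide over all. Origin at the centre of its underside. Pinch it across the body (along its y) from above. May be absent
- bowl: Dark wooden bowl, 110 mm across, 45 mm high; origin under its centre. To be left alone
- pot: Copper lidded pot, 90 mm across, 90 mm high; origin under its centre. To be left alone
- mask: Carved mask lying face up, 100 x 140 mm and 60 mm high; origin under its centre. To be left alone
Things that resemble listed ones, but are neither listed nor needed, are in the scene too. What is shaped like the small1 but blue or turquoise is not meant.

How it is judged:
By the outcome, as a careful person would: the job done as asked, in the order asked, and still so for the second after the job is handed in, with the robot touching nothing.
Of large1, large2, large3, small1, small2 only 4 to 5 are there at a start; the rules pass over those that are not, and their reading is None.
Of figure1, figure2, figure3 only 2 to 3 are there at a start; the rules pass over those that are not, and their reading is None.
At some moment in a run one of large1, large2, large3, small1, small2 may be knocked a few centimetres aside while the robot is not near it.
Once in a run the grip may slacken for a moment while it holds something.
It also fails if it takes over 210 s, if anything falls off the work surface, if the arm or the gripper's body presses on something with over 40 N, if the wrist force passes 120 N, or if a joint passes its speed limit or range.

## Robot

A 7-joint arm with a two-finger parallel gripper is mounted at the origin on the work surface. World frame = base frame: x ahead of the robot, y to its left, z up, the work surface at z = 0. Lengths are in m, angles in rad, forces in N, time in s.
With the tool pointing down it reaches from about 0.425 to 1.025 m from the base axis. Payload 9.4 kg.
Tool frame: the origin (TCP) lies between the finger pads; the fingertips stand 14 mm ahead of it and the grasp point (between the pads) lies 5 mm behind it; z points along the fingers, x is the direction in which the jaws open and shut, and the axes are right-handed (so a half turn about z gives the same grasp; the last joint's range is limited). The gripper opens to 85 mm and grips with 20 to 120 N. Pads are 22 mm wide; open, the fingers measure 114 mm over their backs; the gripper's body (76 mm by 85 mm) begins 54 mm behind the grasp point. The pads swing forward as they close: fully open they stand 13 mm farther back than shut.
Start: joints at [-1.41, 0.599, -0.003, 1.599, 0.002, 0.943, -0.08], TCP at [0.171, 0.705, 0.245] pointing down, gripper open.
Joint ranges: [-2.57, 2.57], [-0.35, 1.97], [-1.29, 1.29], [0.11, 2.56], [-1.05, 4.19], [0.11, 1.86], [-2.63, 2.63]. Speed limits (rad/s): [2.22, 2.22, 3.01, 3.01, 3.14, 3.14, 3.14].

## Interface

Orientations are given as [roll, pitch, yaw] about the fixed x, y, z axes, in that order (R = Rz(yaw) Ry(pitch) Rx(roll)).
In Python, from cell import robot, imaging gives the robot as it stands.
- The arm moves only by the shell command python3 -m pendant 'ROWS' [OPENING] [FORCE]. ROWS is JSON, a list of rows, each a list of 6 numbers: the shift along the tool's x, y, z in mm, then the turn, a rotation vector about the tool's x, y, z in rad. A call has 1 to 10 rows; each row shifts and turns the commanded pose from where the row before left it, along the tool's axes as they then stand; what a row does not reach is not made up. A row lasts 1/12 s, in which the tool goes at most 41.7 mm and 7.16 degrees, less where a joint would pass 70% of its speed; a pose out of reach is approached as far as the arm can. A call is refused whole if a number of a shift passes 41.7 or a number of a turn 0.125, either way. A call with a gripper value outside its range is refused whole. OPENING is the closure in counts, from 0 (fully open) to 255 (shut), set as the call begins (- or left out, the last holds). The fingers move at their own pace and stop on an object; FORCE is the grip in N (left out, the last holds). Time passes only in rows, so rows that do not move let the fingers close. It gives the time, the measured TCP pose, the force and the opening at its end, in the units of the state.
- robot.sense(): the state, without advancing time (a new reading comes with each control period).
- imaging.snapshot(name): name is "scene" or "top" or "wrist"; returns (picture, depth): 384x512x3 uint8, blue, green, red; 384x512 float32, m along the optical axis (not along the pixel's ray), 0 where there is no reading.
- imaging.camera_info(name): a dict with "intrinsics" (3x3 intrinsics, pixels), "world_from_camera" (4x4, takes a point from camera to world coordinates); the wrist camera has in their place "hand_eye" (4x4, takes a point from camera to tool coordinates, whose origin is the TCP and whose axes are the tool frame's). Camera axes: x right, y down, z forward; pixel columns grow to the right and rows downward; lengths in m; the calibration is good to about 2 mm. A picture is of the moment at which its call begins: read the wrist's pose just before it. camera_info takes no time and is no camera call.
- robot.finish_job(): hands the job in, once; it reports no verdict.
The state is a dict: "time": time; "qpos": joint angles; "joint_vel": joint speeds; "effort": joint torques, N m; "tcp_pos": TCP position; "tool_rot": TCP orientation; "force": force on the tool from outside, world axes, zero at the start; "torque": the same for the moment, N m; "width": opening from 0.0 (shut) to 1.0 (fully open).
Only numpy, scipy, OpenCV 4.12 (cv2) and the standard library are available. Lean on these libraries where they do the work, as an engineer would, in place of code of your own. Each camera call takes 0.05 s, during which the arm holds its last target. There are 200 camera calls.

## Working session

There is one attempt and no reset: what is moved stays moved. The work goes in short steps, Python scripts to look and compute and a shell command to move; the robot and the scene stay as the last step left them, time stands still between calls to the robot, and variables do not carry over. Pictures are saved under pics/ and viewed, about 12 in all and at most 16, crops included, and the job is handed in when it is done.

```bash
ls; mkdir -p pics
cat > h.py <<'E'
import numpy as np, cv2
from cell import robot, imaging
from scipy.spatial.transform import Rotation as R
def snap(n):
    s=robot.sense(); im,d=imaging.snapshot(n); c=imaging.camera_info(n); K=np.array(c["intrinsics"])
    if "world_from_camera" in c: T=np.array(c["world_from_camera"])
    else:
        W=np.eye(4); W[:3,:3]=R.from_euler('xyz',s["tool_rot"]).as_matrix(); W[:3,3]=s["tcp_pos"]; T=W@np.array(c["hand_eye"])
    return im,d,K,T
def cloud(d,K,T):
    v,u=np.indices(d.shape); P=np.stack([(u-K[0,2])/K[0,0]*d,(v-K[1,2])/K[1,1]*d,d],-1)
    return P@T[:3,:3].T+T[:3,3]
def ray(uv,z,K,T):
    uv=np.atleast_2d(uv).astype(float); r=np.c_[(uv[:,0]-K[0,2])/K[0,0],(uv[:,1]-K[1,2])/K[1,1],np.ones(len(uv))]@T[:3,:3].T
    return T[:3,3]+r*((z-T[2,3])/r[:,2])[:,None]
E
python3 - <<'E'
from h import *
for n in ("top","scene"):
    im,d,K,T=snap(n); cv2.imwrite(f"pics/{n}0.png",cv2.resize(im,(800,600),interpolation=cv2.INTER_CUBIC)); np.savez(f"{n}0.npz",im=im,d=d,K=K,T=T); print(n,K.round(1).tolist(),T.round(3).tolist())
print(robot.sense()); print(imaging.camera_info("wrist"))
E
```

```text
pics
top [[354.0, 0.0, 259.4], [0.0, 354.0, 185.0], [0.0, 0.0, 1.0]] [[0.027, -0.99, 0.142, 0.394], [-0.999, -0.031, -0.026, 0.056], [0.03, -0.141, -0.99, 1.225], [0.0, 0.0, 0.0, 1.0]]
scene [[354.3, 0.0, 256.1], [0.0, 354.3, 190.2], [0.0, 0.0, 1.0]] [[0.216, 0.603, -0.767, 1.323], [0.976, -0.145, 0.161, -0.115], [-0.014, -0.784, -0.62, 0.661], [0.0, 0.0, 0.0, 1.0]]
{'time': 0.1, 'qpos': array([-1.4097268 ,  0.60008363, -0.0025229 ,  1.60003972,  0.00180449,
        0.94288   , -0.07980455]), 'joint_vel': array([ 7.92179367e-05, -1.20953200e-03, -1.37385382e-03, -9.04437617e-04,
       -9.45250482e-04, -2.79755634e-04, -1.26962106e-03]), 'effort': array([ 4.97823799e-03, -7.77993464e+01,  1.56977981e+00, -2.58623332e+01,
        1.25965013e-02,  5.52422382e-03, -2.04057392e-05]), 'tcp_pos': array([0.17069438, 0.70421767, 0.24447939]), 'tool_rot': array([3.14144639e+00, 1.40128151e-03, 1.33306637e+00]), 'force': array([-0.29237822, -0.1185115 ,  0.0965197 ]), 'torque': array([-0.00977269,  0.04676023,  0.00494368]), 'width': 1.000286106168409}
{'intrinsics': array([[265.6644475 ,   0.        , 258.32763746],
       [  0.        , 265.6644475 , 194.28498718],
       [  0.        ,   0.        ,   1.        ]]), 'hand_eye': array([[ 9.99999987e-01,  2.96331995e-05, -1.56852654e-04,
        -4.49312804e-04],
       [ 1.78969365e-05,  9.55609063e-01,  2.94637605e-01,
        -7.55498318e-02],
       [ 1.58620872e-04, -2.94637604e-01,  9.55609050e-01,
        -1.29933965e-01],
       [ 0.00000000e+00,  0.00000000e+00,  0.00000000e+00,
         1.00000000e+00]])}
```

View pics/top0.png

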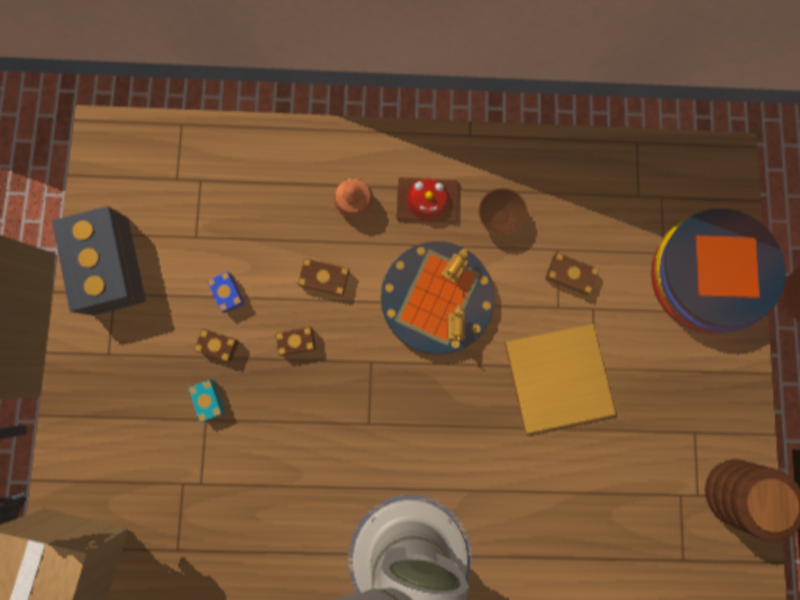

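View pics/scene0.png

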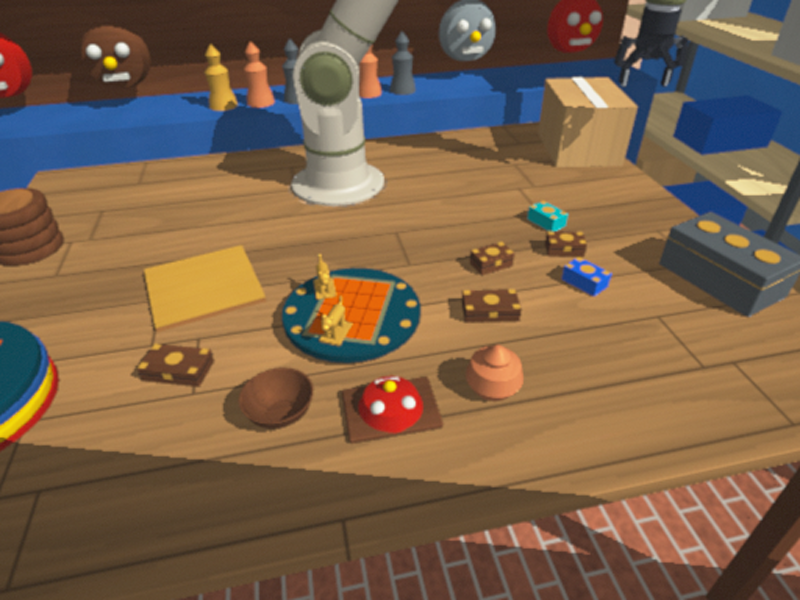

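The top view shows two figures on the board at (457,265) and (456,328). The large cases are at (324,277) and (573,272), the small brown ones at (216,346) and (295,341). The blue (226,291) and turquoise (205,401) cases are lookalikes. The gold plate is at (560,378). The scene view agrees.

Run:
```python
from h import *
f=np.load("top0.npz"); im,d,K,T=[f[k] for k in("im","d","K","T")]
P=cloud(d,K,T); hsv=cv2.cvtColor(im,cv2.COLOR_BGR2HSV)
def rect(name,u,v,r,lo,hi,m=None):
    u,v=int(u/1.5625),int(v/1.5625); q=np.zeros(d.shape,bool); q[v-r:v+r,u-r:u+r]=1
    k=q&(P[...,2]>lo)&(P[...,2]<hi)&(d>0)
    if m is not None:k&=m
    k=cv2.morphologyEx(k.astype(np.uint8),cv2.MORPH_OPEN,np.ones((2,2)))>0
    p=P[k]; (c,s,a)=cv2.minAreaRect((p[:,:2]*1000).astype(np.float32))
    if s[0]<s[1]: s=s[::-1];a+=90
    print(name,k.sum(),"c",np.round(c,1),"mean",(p.mean(0)*1000).round(1),"size",np.round(s,1),"long-axis deg",round((a+90)%180-90,1),"zmed",np.median(p[:,2]).round(4))
rect("L1",324,277,22,.022,.04);rect("L2",573,272,22,.022,.04)
rect("S1",216,346,18,.026,.045);rect("S2",295,341,18,.026,.045)
rect("plate",560,378,45,.006,.02)
H,S,V=hsv[...,0],hsv[...,1],hsv[...,2]
org=(H<11)&(S>170)&(V>120)
rect("board",438,298,40,.02,.04); rect("field",438,298,33,.02,.04,org)
rect("f1",457,262,14,.055,.1);rect("f2",456,328,14,.055,.1);rect("figs",457,300,40,.05,.1)
rect("bowl",503,212,22,.02,.06);rect("pot",352,197,22,.02,.12);rect("mask",428,200,26,.01,.09)
x0,y0,x1,y1=230,145,330,240
cv2.imwrite("pics/c1.png",cv2.resize(im[y0:y1,x0:x1],(600,570),interpolation=cv2.INTER_CUBIC))
x0,y0,x1,y1=115,160,235,275
cv2.imwrite("pics/c2.png",cv2.resize(im[y0:y1,x0:x1],(600,575),interpolation=cv2.INTER_CUBIC))
```

```text
L1 519 c [588.2 202.3] mean [586.5 201.3  29.7] size [96.8 58. ] long-axis deg 79.0 zmed 0.0313
L2 511 c [ 610.6 -353. ] mean [ 611.  -349.    29.8] size [112.2  62.8] long-axis deg 73.8 zmed 0.0314
S1 339 c [402.4 263.4] mean [431.1 421.8  36.6] size [412.2  55.6] long-axis deg 79.9 zmed 0.0348
S2 335 c [436.8 173.2] mean [444.1 252.9  42.9] size [242.1  64.3] long-axis deg 84.6 zmed 0.0352
plate 3450 c [ 351.6 -195.8] mean [ 380.6 -319.5   19.5] size [471.  202.3] long-axis deg -76.9 zmed 0.0134
board 3808 c [540.8 -53.6] mean [546.2 -44.6  38.5] size [265.7 252.9] long-axis deg 7.0 zmed 0.0322
field 445 c [499.9 -23.8] mean [543.5 -39.   43.1] size [261. 103.] long-axis deg -26.0 zmed 0.0324
f1 119 c [624.3 -91.5] mean [619.9 -88.9  70.1] size [76.9 22.4] long-axis deg -29.7 zmed 0.0786
f2 125 c [496.9 -91.9] mean [492.4 -90.2  72.3] size [67.4 26.1] long-axis deg 0.4 zmed 0.0785
figs 244 c [560.2 -87.5] mean [554.6 -89.6  71.2] size [194.1  44.3] long-axis deg -3.1 zmed 0.0785
bowl 378 c [611.9 -71.2] mean [ 751.1 -195.4   36.8] size [493.9 106.3] long-axis deg -42.3 zmed 0.0319
pot 500 c [595.5 122.1] mean [755.3 140.1  58.4] size [416.7  84.6] long-axis deg 6.7 zmed 0.0586
mask 991 c [608.  -20.4] mean [768.9 -23.   29.9] size [433.  140.3] long-axis deg -1.6 zmed 0.0223
```

View pics/c1.png

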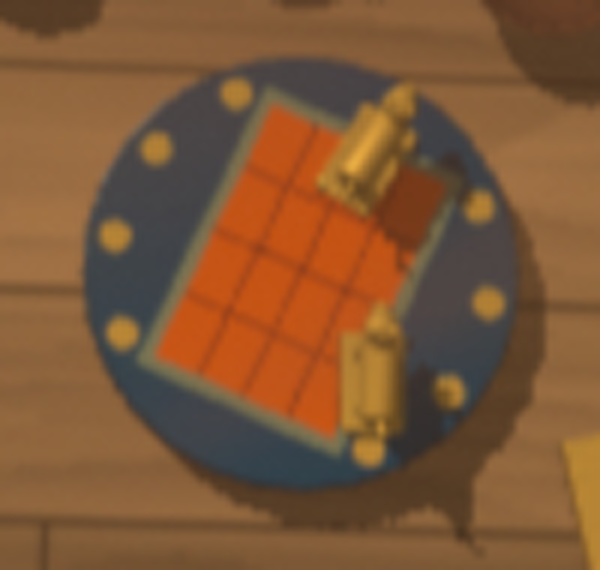

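View pics/c2.png

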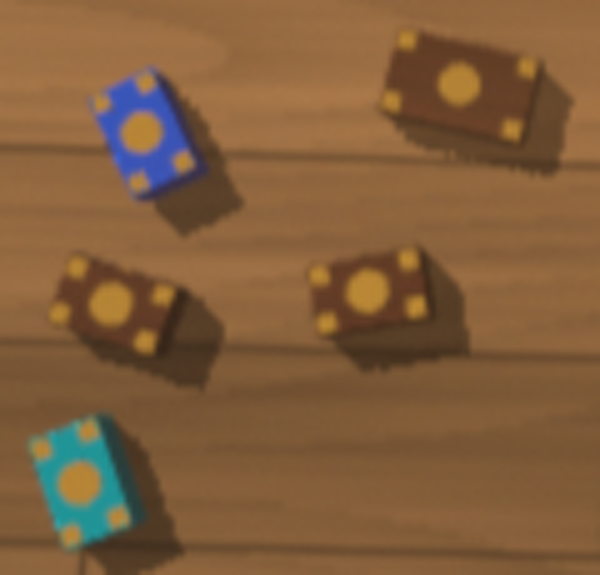

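Crop 1 shows exactly two figures, heads towards the upper right and up. They overlap the field's right side. Crop 2 shows the brown small cases at (115,303) and (368,290), which are the ones wanted. The blue and turquoise ones are rejected.

```bash
cat >> h.py <<'E'
def comp(m,u,v):
    n,l,s,c=cv2.connectedComponentsWithStats(m.astype(np.uint8)); ids=[i for i in range(1,n) if s[i,4]>15]
    i=min(ids,key=lambda i:np.min(np.hypot(*(np.argwhere(l==i)-[v,u]).T))); return l==i
def mrect(k,z,K,T):
    cn=max(cv2.findContours(cv2.resize(k.astype(np.uint8),None,fx=4,fy=4,interpolation=cv2.INTER_NEAREST),0,1)[0],key=cv2.contourArea)[:,0]
    p=ray((cn-1.5)/4,z,K,T)[:,:2]*1000; c,s,a=cv2.minAreaRect(p.astype(np.float32))
    if s[0]<s[1]: s=s[::-1];a+=90
    return np.round(c,1),np.round(s,1),round((a+90)%180-90,1),p
E
python3 - <<'E'
from h import *
f=np.load("top0.npz"); im,d,K,T=[f[k] for k in("im","d","K","T")]
P=cloud(d,K,T); Z=P[...,2]; H,S,V=[a.astype(int) for a in cv2.split(cv2.cvtColor(im,cv2.COLOR_BGR2HSV))]
for n,u,v,z,lo,hi in [("L1",324,277,.03,.022,.04),("L2",573,272,.03,.022,.04),("S1",216,346,.034,.025,.045),("S2",295,341,.034,.025,.045),("plate",560,378,.012,.006,.022),("board",438,298,.03,.02,.12),("f1",457,265,.068,.055,.1),("f2",456,328,.068,.055,.1),("bowl",503,212,.045,.02,.06),("pot",352,197,.03,.02,.12),("mask",428,200,.03,.01,.09)]:
    k=comp(cv2.morphologyEx(((Z>lo)&(Z<hi)).astype(np.uint8),cv2.MORPH_OPEN,np.ones((3,3))),u/1.5625,v/1.5625)
    r=mrect(k,z,K,T); p=P[k]; print(n,k.sum(),*r[:3],"depthmean",(np.median(p,0)*1000).round(1))
    if n=="board": print(" circle",cv2.minEnclosingCircle(r[3].astype(np.float32)))
org=(H<11)&(S>170)&(V>100)
k=comp(cv2.morphologyEx(org.astype(np.uint8),cv2.MORPH_CLOSE,np.ones((3,3))),270,195)
r=mrect(k,.03,K,T);print("field",k.sum(),*r[:3]); h=cv2.approxPolyDP(cv2.convexHull(r[3].astype(np.float32)),6,True);print(h[:,0].round(0).tolist())
E
```

```text
L1 519 [590.  204.8] [103.3  63.5] 79.1 depthmean [589.7 204.6  31.5]
L2 511 [ 614.4 -345.2] [104.7  65.8] 69.6 depthmean [ 614.2 -345.6   31.5]
S1 333 [434.8 426.2] [80.1 51.5] 73.4 depthmean [434.2 425.7  35.3]
S2 335 [447.9 257.9] [79.5 51.2] -78.5 depthmean [448.1 257.6  35.4]
plate 3447 [ 385.1 -318.1] [204.8 203.5] -76.9 depthmean [ 383.2 -318.    13.5]
board 4098 [553.4 -47. ] [249.  247.1] -88.1 depthmean [550.9 -44.8  32.5]
 circle ((553.6498413085938, -46.68236541748047), 127.13678741455078)
f1 117 [624.5 -86. ] [69.7 25.1] -29.6 depthmean [620.9 -84.1  79.7]
f2 125 [498.3 -87.1] [65.3 22.3] 0.7 depthmean [495.4 -85.8  79.3]
bowl 321 [ 751.1 -189.3] [111.1  98.8] 58.9 depthmean [ 770.7 -205.4   36.6]
pot 500 [769.2 146.1] [89.3 86.2] 2.0 depthmean [756.5 143.   58.8]
mask 961 [772.3 -19.3] [139.1  99.6] 88.6 depthmean [772.1 -19.9  24.9]
field 882 [551.8 -44.4] [158.  107.8] -25.0
[[641.0, -26.0], [509.0, 25.0], [495.0, 21.0], [470.0, -46.0], [536.0, -96.0], [598.0, -119.0]]
```

```bash
cat >> h.py <<'E'
def go(x,y,z,yaw):
    "print turn about tool z (first) and then the shift in tool axes, mm/rad"
    s=robot.sense(); r=s["tool_rot"]; t=np.array([x,y,z])/1000-s["tcp_pos"]
    dy=(np.radians(yaw)-r[2]+np.pi)%(2*np.pi)-np.pi
    M=R.from_euler('xyz',[r[0],r[1],r[2]+dy]).as_matrix()
    print("turn z",round(-dy,3),"then shift",(M.T@t*1000).round(1),"| t",s["time"].__round__(1),"tcp",(s["tcp_pos"]*1000).round(1),"rpy deg",np.degrees(r).round(1),"q",s["qpos"].round(2),"F",s["force"].round(1),"w",round(s["width"],3))
if __name__=="__main__":
    import sys; go(*map(float,sys.argv[1:5]))
E
python3 h.py 615 -82 200 60.4; python3 -m pendant -h
```

```text
turn z 0.279 then shift [-464.1  774.7   45.2] | t 0.1 tcp [170.7 704.2 244.5] rpy deg [1.80e+02 1.00e-01 7.64e+01] q [-1.41  0.6  -0.    1.6   0.    0.94 -0.08] F [-0.3 -0.1  0.1] w 1.0invalid input: not JSON, or not a number
```

```bash
python3 -m pendant '[[0,0,0,0,0,0.12],[0,0,0,0,0,0.12],[0,0,0,0,0,0.04],[-20,33,0,0,0,0],[-20,33,0,0,0,0],[-20,33,0,0,0,0],[-20,33,0,0,0,0],[-20,33,0,0,0,0],[-20,33,0,0,0,0],[-20,33,0,0,0,0]]' 0 40
python3 -m pendant '[[-20,33,0,0,0,0],[-20,33,0,0,0,0],[-20,33,0,0,0,0],[-20,33,0,0,0,0],[-20,33,0,0,0,0],[-20,33,0,0,0,0],[-20,33,0,0,0,0],[-20,33,0,0,0,0],[-20,33,0,0,0,0],[-20,33,0,0,0,0]]'
python3 h.py 615 -82 200 60.4
```

```text
time: 0.93
tcp_pos: [0.3027, 0.4667, 0.2451]
tool_rot: [3.141, 0.0, 1.053]
force: [1.0, 0.3, 0.1]
width: 0.997
time: 1.77
tcp_pos: [0.4904, 0.1296, 0.2453]
tool_rot: [-3.141, 0.0, 1.053]
force: [0.2, 0.7, 0.1]
width: 1.002
turn z -0.001 then shift [-122.5  212.9   45.2] | t 1.8 tcp [490.4 129.6 245.3] rpy deg [-180.     0.    60.3] q [-0.47  0.34  0.13  2.1  -0.07  0.71  0.76] F [0.2 0.7 0.1] w 1.002
```

```bash
python3 -m pendant '[[-20,34,7,0,0,0],[-20,34,7,0,0,0],[-20,34,7,0,0,0],[-20,34,7,0,0,0],[-20,34,7,0,0,0],[-20,34,7,0,0,0],[0,0,0,0,0,0],[0,0,0,0,0,0]]'
python3 - <<'E'
from h import *
go(615,-82,200,60.4)
im,d,K,T=snap("wrist"); np.savez("w1.npz",im=im,d=d,K=K,T=T)
cv2.imwrite("pics/w1.png",im)
P=cloud(d,K,T);Z=P[...,2]
for lo,hi in((.068,.085),(.055,.095)):
    m=cv2.morphologyEx(((Z>lo)&(Z<hi)&(np.hypot(P[...,0]-.62,P[...,1]+.085)<.06)).astype(np.uint8),cv2.MORPH_OPEN,np.ones((3,3)))
    p=P[comp(m,256,240)]*1000; c,s,a=cv2.minAreaRect(p[:,:2].astype(np.float32)); print(len(p),np.round(c,1),np.round(s,1),a,p.mean(0).round(1))
E
```

```text
time: 2.43
tcp_pos: [0.6079, -0.0765, 0.2023]
tool_rot: [-3.141, 0.001, 1.049]
force: [0.1, 1.0, -0.4]
width: 0.998
turn z -0.006 then shift [-1.3  8.9  2.3] | t 2.4 tcp [607.9 -76.5 202.3] rpy deg [-1.80e+02  1.00e-01  6.01e+01] q [-0.06  0.52  0.13  1.91 -0.1   0.72  1.18] F [ 0.1  1.  -0.4] w 0.998
915 [613.1 -79.8] [21.1 47.9] 60.652530670166016 [612.6 -79.3  77.8]
1198 [617.3 -81.8] [21.1 72.9] 59.45724868774414 [616.8 -81.7  79.7]
```

View pics/w1.png

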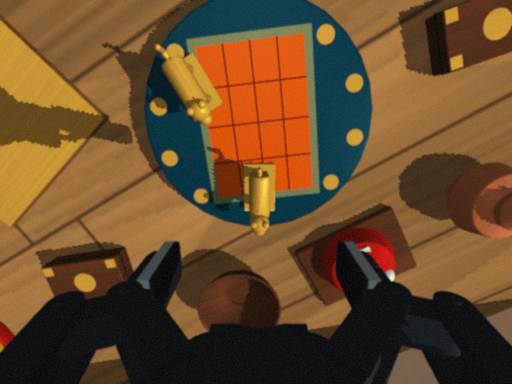

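The wrist view shows the figure's body at (260,190), centred between the jaws. It measures 21x48 mm and its top is about 79 mm up, as expected. I'm going down to pinch it.

```bash
python3 -m pendant '[[-0.5,1.5,34,0,0,0],[0,1.5,35,0,0,0],[0,1.5,35,0,0,0],[0,1.5,20,0,0,0],[0,0,15,0,0,0],[0,0,0,0,0,0],[0,0,0,0,0,0]]'
python3 h.py 613 -80 63 60.4
python3 -m pendant '[[0,0,0,0,0,0],[0,0,0,0,0,0],[0,0,0,0,0,0],[0,0,0,0,0,0],[0,0,0,0,0,0],[0,0,0,0,0,0],[0,0,0,0,0,0],[0,0,0,0,0,0],[0,0,0,0,0,0],[0,0,0,0,0,0]]' 255 40
python3 -m pendant '[[0,0,0,0,0,0],[0,0,0,0,0,0],[0,0,-10,0,0,0],[0,0,-20,0,0,0],[0,0,-30,0,0,0],[0,0,-35,0,0,0],[0,0,0,0,0,0]]' 
python3 h.py 400 -370 150 60.4
```

```text
time: 3.07
tcp_pos: [0.6122, -0.0755, 0.0641]
tool_rot: [-3.14, 0.0, 1.055]
force: [-0.5, -0.9, 0.0]
width: 0.996
turn z 0.001 then shift [-3.5  3.   1.1] | t 3.1 tcp [612.2 -75.5  64.1] rpy deg [-179.9    0.    60.4] q [-0.03  0.71  0.09  1.98 -0.13  0.45  1.21] F [-0.5 -0.9  0. ] w 0.996
time: 3.9
tcp_pos: [0.613, -0.0773, 0.065]
tool_rot: [3.141, -0.0, 1.053]
force: [-1.9, 0.1, 5.9]
width: 0.24
time: 4.48
tcp_pos: [0.6155, -0.0778, 0.1656]
tool_rot: [3.134, -0.004, 1.052]
force: [0.4, 0.1, -1.5]
width: 0.246
turn z -0.002 then shift [-360.6  -43.2   14. ] | t 4.5 tcp [615.5 -77.8 165.6] rpy deg [179.6  -0.2  60.3] q [-0.05  0.57  0.12  1.93 -0.11  0.64  1.2 ] F [ 0.4  0.1 -1.5] w 0.246
```

```bash
python3 -m pendant '[[-36,-4.3,0,0,0,0],[-36,-4.3,0,0,0,0],[-36,-4.3,0,0,0,0],[-36,-4.3,0,0,0,0],[-36,-4.3,0,0,0,0],[-36,-4.3,0,0,0,0],[-36,-4.3,0,0,0,0],[-36,-4.3,0,0,0,0],[-36,-4.3,0,0,0,0],[-30,-4.3,0,0,0,0]]'
python3 -m pendant '[[-6,0,20,0,0,0],[0,0,25,0,0,0],[0,0,25,0,0,0],[0,0,20,0,0,0],[0,0,10,0,0,0],[0,0,0,0,0,0],[0,0,0,0,0,0]]'
python3 h.py 400 -370 48 60.4
```

```text
time: 5.32
tcp_pos: [0.3983, -0.3655, 0.1596]
tool_rot: [3.141, 0.001, 1.052]
force: [0.2, -0.4, -1.2]
width: 0.242
time: 5.9
tcp_pos: [0.3972, -0.3687, 0.0594]
tool_rot: [-3.141, -0.0, 1.053]
force: [0.7, -0.2, -0.7]
width: 0.242
turn z -0.001 then shift [ 0.2  3.1 11.4] | t 5.9 tcp [ 397.2 -368.7   59.4] rpy deg [-180.    -0.    60.3] q [ 0.62  0.67  0.04  2.16 -0.08  0.32  1.77] F [ 0.7 -0.2 -0.7] w 0.242
```

```bash
python3 -m pendant '[[0,0,5,0,0,0],[0,0,4,0,0,0],[0,0,1.5,0,0,0],[0,0,0,0,0,0],[0,0,0,0,0,0]]'
python3 -m pendant '[[0,0,1,0,0,0],[0,0,1,0,0,0],[0,0,0,0,0,0]]'
```

```text
time: 6.32
tcp_pos: [0.3974, -0.3687, 0.0491]
tool_rot: [3.141, 0.0, 1.053]
force: [1.1, -1.0, -1.9]
width: 0.238
time: 6.57
tcp_pos: [0.3973, -0.3689, 0.0471]
tool_rot: [3.141, 0.0, 1.053]
force: [-0.8, 0.4, 2.0]
width: 0.248
```

```bash
python3 -m pendant '[[0,0,0,0,0,0],[0,0,0,0,0,0],[0,0,0,0,0,0],[0,0,0,0,0,0],[0,0,-5,0,0,0],[0,0,-25,0,0,0],[0,0,-35,0,0,0],[0,0,-40,0,0,0],[0,0,-40,0,0,0]]' 90
python3 - <<'E'
from h import *
f=np.load("w1.npz"); im,d,K,T=[f[k] for k in("im","d","K","T")]
P=cloud(d,K,T);Z=P[...,2]
m=cv2.morphologyEx(((Z>.068)&(Z<.085)&(np.hypot(P[...,0]-.495,P[...,1]+.086)<.06)).astype(np.uint8),cv2.MORPH_OPEN,np.ones((3,3)))
p=P[comp(m,190,80)]*1000; c,s,a=cv2.minAreaRect(p[:,:2].astype(np.float32)); print(len(p),np.round(c,1),np.round(s,1),a,p.mean(0).round(1))
H,S,V=[a.astype(int) for a in cv2.split(cv2.cvtColor(im,cv2.COLOR_BGR2HSV))]
k=comp(cv2.morphologyEx(((H<11)&(S>170)&(V>90)).astype(np.uint8),cv2.MORPH_CLOSE,np.ones((5,5))),270,100)
r=mrect(k,.03,K,T);print("field",*r[:3]);print(cv2.approxPolyDP(cv2.convexHull(r[3].astype(np.float32)),4,True)[:,0].round(0).tolist())
go(*c,200,90.7)
E
```

```text
time: 7.32
tcp_pos: [0.3966, -0.3683, 0.1934]
tool_rot: [-3.14, -0.0, 1.053]
force: [0.7, -0.6, -0.2]
width: 0.646
1256 [483.5 -85.5] [52.8 22. ] 0.668785810470581 [484.4 -83.9  77.9]
field [550.4 -45.1] [161.4 111.3] -23.5
[[499.0, 36.0], [456.0, -63.0], [602.0, -127.0], [644.0, -26.0]]
turn z -0.53 then shift [281.7  90.3  -6.7] | t 7.3 tcp [ 396.6 -368.3  193.4] rpy deg [-179.9   -0.    60.3] q [ 0.59  0.45  0.08  2.07 -0.06  0.62  1.76] F [ 0.7 -0.6 -0.2] w 0.646
```

```bash
python3 -m pendant '[[0,0,0,0,0,-0.12],[0,0,0,0,0,-0.12],[0,0,0,0,0,-0.12],[0,0,0,0,0,-0.12],[0,0,0,0,0,-0.05],[35,11.3,0,0,0,0],[35,11.3,0,0,0,0],[35,11.3,0,0,0,0],[35,11.3,0,0,0,0],[35,11.3,0,0,0,0]]' 0
python3 -m pendant '[[35,11.3,0,0,0,0],[35,11.3,0,0,0,0],[35,11.3,0,0,0,0],[0,0,0,0,0,0],[0,0,0,0,0,0]]'
python3 - <<'E'
from h import *
im,d,K,T=snap("wrist")
cv2.imwrite("pics/w2.png",im)
P=cloud(d,K,T);Z=P[...,2]
m=cv2.morphologyEx(((Z>.068)&(Z<.085)&(np.hypot(P[...,0]-.485,P[...,1]+.084)<.06)).astype(np.uint8),cv2.MORPH_OPEN,np.ones((3,3)))
p=P[comp(m,256,200)]*1000; c,s,a=cv2.minAreaRect(p[:,:2].astype(np.float32)); print(len(p),np.round(c,1),np.round(s,1),a,p.mean(0).round(1))
go(*c,64,90.7)
E
```

```text
time: 8.15
tcp_pos: [0.4516, -0.1915, 0.1922]
tool_rot: [3.141, 0.0, 1.582]
force: [1.2, -0.0, -1.2]
width: 0.997
time: 8.57
tcp_pos: [0.4848, -0.0852, 0.1921]
tool_rot: [3.141, -0.0, 1.588]
force: [-1.1, -1.0, 0.1]
width: 1.001
1021 [484.8 -85.1] [48.8 21.2] 0.48351022601127625 [484.9 -85.4  77.9]
turn z 0.002 then shift [  1.9   0.6 128. ] | t 8.6 tcp [484.2 -87.  192. ] rpy deg [-180.     0.    90.8] q [ 0.12  0.4  -0.07  2.17  0.05  0.57  1.59] F [-0.3 -0.  -0.7] w 0.998
```

```bash
python3 -m pendant '[[2,0.6,30,0,0,0],[0,0,35,0,0,0],[0,0,35,0,0,0],[0,0,18,0,0,0],[0,0,10,0,0,0],[0,0,0,0,0,0],[0,0,0,0,0,0]]'
python3 -m pendant '[[0,0,0,0,0,0],[0,0,0,0,0,0],[0,0,0,0,0,0],[0,0,0,0,0,0],[0,0,0,0,0,0],[0,0,0,0,0,0],[0,0,0,0,0,0],[0,0,0,0,0,0],[0,0,0,0,0,0],[0,0,0,0,0,0]]' 255 40
python3 -m pendant '[[0,0,0,0,0,0],[0,0,0,0,0,0],[0,0,-10,0,0,0],[0,0,-20,0,0,0],[0,0,-30,0,0,0],[0,0,-35,0,0,0],[0,0,0,0,0,0]]' 
python3 h.py 400 -265 165 60.4
```

```text
time: 9.2
tcp_pos: [0.4846, -0.0866, 0.0641]
tool_rot: [-3.141, 0.0, 1.581]
force: [0.8, 0.5, 0.6]
width: 1.001
time: 10.03
tcp_pos: [0.4851, -0.0855, 0.0644]
tool_rot: [3.141, 0.0, 1.583]
force: [-1.0, -0.2, 7.8]
width: 0.245
time: 10.62
tcp_pos: [0.4867, -0.0859, 0.1642]
tool_rot: [3.135, 0.001, 1.583]
force: [0.8, -0.1, -2.2]
width: 0.243
turn z 0.528 then shift [-198.5   13.1   -0.6] | t 10.6 tcp [486.7 -85.9 164.2] rpy deg [179.6   0.   90.7] q [ 0.11  0.45 -0.07  2.2   0.07  0.49  1.57] F [ 0.8 -0.1 -2.2] w 0.243
```

```bash
python3 -m pendant '[[0,0,0,0,0,0.12],[0,0,0,0,0,0.12],[0,0,0,0,0,0.12],[0,0,0,0,0,0.12],[0,0,0,0,0,0.05],[-33,2,0,0,0,0],[-33,2,0,0,0,0],[-33,2,0,0,0,0],[-33,2,0,0,0,0],[-33,2,0,0,0,0]]'
python3 -m pendant '[[-33,2,0,0,0,0],[0,0,20,0,0,0],[0,0,25,0,0,0],[0,0,25,0,0,0],[0,0,20,0,0,0],[0,0,10,0,0,0],[0,0,8,0,0,0],[0,0,0,0,0,0],[0,0,0,0,0,0]]'
python3 h.py 400 -265 47 60.4
```

```text
time: 11.45
tcp_pos: [0.4108, -0.2349, 0.159]
tool_rot: [-3.142, -0.0, 1.054]
force: [0.2, -1.0, -1.7]
width: 0.243
time: 12.2
tcp_pos: [0.3973, -0.2636, 0.0511]
tool_rot: [-3.141, 0.0, 1.053]
force: [0.0, 0.2, -0.7]
width: 0.24
turn z -0.001 then shift [0.1 3.1 4.1] | t 12.2 tcp [ 397.3 -263.6   51.1] rpy deg [-180.     0.    60.3] q [ 0.45  0.65  0.02  2.31 -0.06  0.18  1.58] F [ 0.   0.2 -0.7] w 0.24
```

```bash
python3 -m pendant '[[0,0,2,0,0,0],[0,0,1.5,0,0,0],[0,0,1,0,0,0],[0,0,0,0,0,0]]'
python3 -m pendant '[[0,0,0,0,0,0],[0,0,0,0,0,0],[0,0,0,0,0,0],[0,0,0,0,0,0],[0,0,-5,0,0,0],[0,0,-25,0,0,0],[0,0,-35,0,0,0],[0,0,-40,0,0,0],[0,0,-40,0,0,0],[0,0,-20,0,0,0]]' 90 25
python3 -m pendant '[[35,0,0,0,0,0],[35,0,0,0,0,0],[35,0,0,0,0,0],[35,0,0,0,0,0],[35,0,0,0,0,0],[35,0,0,0,0,0],[0,0,0,0,0,0]]' 0
cat > top.py <<'E'
from h import *
import sys
im,d,K,T=snap("top"); np.savez("topc.npz",im=im,d=d,K=K,T=T)
if len(sys.argv)>1: cv2.imwrite(f"pics/{sys.argv[1]}.png",im[100:290,100:420].repeat(2,0).repeat(2,1))
P=cloud(d,K,T); Z=P[...,2]
m=cv2.morphologyEx(((Z>.022)&(Z<.045)).astype(np.uint8),cv2.MORPH_OPEN,np.ones((3,3)))
H,S,V=[a.astype(int) for a in cv2.split(cv2.cvtColor(im,cv2.COLOR_BGR2HSV))]
n,l,s,c=cv2.connectedComponentsWithStats(m)
for i in range(1,n):
    if 200<s[i,4]<900:
        z=.03 if s[i,4]>420 else .034
        r=mrect(l==i,z,K,T); p=P[l==i]*1000
        print(s[i,4],c[i].round(),"rect",*r[:3],"med",np.median(p,0).round(1),"HSV",np.median(H[l==i]),np.median(S[l==i]))
k=comp(cv2.morphologyEx(((H<11)&(S>170)&(V>80)).astype(np.uint8),cv2.MORPH_CLOSE,np.ones((3,3))),280,190)
r=mrect(k,.03,K,T);print("field",*r[:3])
print(cv2.approxPolyDP(cv2.convexHull(r[3].astype(np.float32)),5,True)[:,0].round(0).tolist())
m=cv2.morphologyEx(((Z>.05)&(Z<.08)).astype(np.uint8),cv2.MORPH_OPEN,np.ones((2,2)))
n,l,s,c=cv2.connectedComponentsWithStats(m)
for i in range(1,n):
    if s[i,4]>30: print("high",s[i,4],c[i].round(),np.median(P[l==i]*1000,0).round())
E
python3 top.py t1
```

```text
time: 12.53
tcp_pos: [0.3975, -0.2636, 0.0466]
tool_rot: [3.141, -0.0, 1.053]
force: [-0.3, -0.7, -1.5]
width: 0.241
time: 13.37
tcp_pos: [0.3977, -0.2641, 0.2157]
tool_rot: [3.137, -0.0, 1.053]
force: [-0.5, -0.3, 0.2]
width: 0.644
time: 13.95
tcp_pos: [0.5046, -0.0744, 0.2117]
tool_rot: [3.14, -0.004, 1.061]
force: [0.1, 0.5, 0.5]
width: 1.004
290 [273. 129.] rect [762.6 -18.6] [91.8 69.1] 85.5 med [759.4 -14.8  38. ] HSV 3.0 198.0
509 [367. 174.] rect [ 614.3 -345.3] [104.3  65.8] 69.5 med [ 614.3 -345.3   31.6] HSV 12.0 137.0
521 [207. 176.] rect [589.8 204.5] [104.   63.7] 78.7 med [589.6 204.6  31.4] HSV 12.0 158.0
340 [144. 186.] rect [549.2 414. ] [82.  53.2] 29.1 med [548.5 413.3  35.4] HSV 114.0 150.0
337 [188. 217.] rect [447.9 257.9] [79.5 51.3] -78.9 med [447.  257.4  35.4] HSV 14.0 163.0
348 [138. 220.] rect [434.5 424.9] [82.9 51.6] 73.8 med [434.3 425.1  35.6] HSV 14.0 159.0
375 [131. 256.] rect [318.7 436.5] [79.3 55.4] 22.8 med [317.5 436.6  35.3] HSV 87.0 160.0
field [551.8 -46.2] [160.6 111.4] -23.4
[[644.0, -26.0], [502.0, 32.0], [461.0, -66.0], [498.0, -83.0], [625.0, -74.0]]
high 336 [227. 126.] [755. 140.  60.]
high 221 [ 80. 163.] [615. 619.  59.]
high 35 [446. 146.] [ 711. -601.   80.]
high 603 [445. 192.] [ 536. -574.   67.]
high 34 [493. 183.] [ 589. -753.   79.]
high 62 [ 68. 196.] [507. 654.  48.]
high 121 [380. 236.] [ 403. -379.   61.]
high 216 [466. 313.] [ 171. -641.   71.]
high 364 [ 53. 348.] [ 58. 612.  65.]
high 137 [259. 343.] [71. 17. 75.]
```

View pics/t1.png

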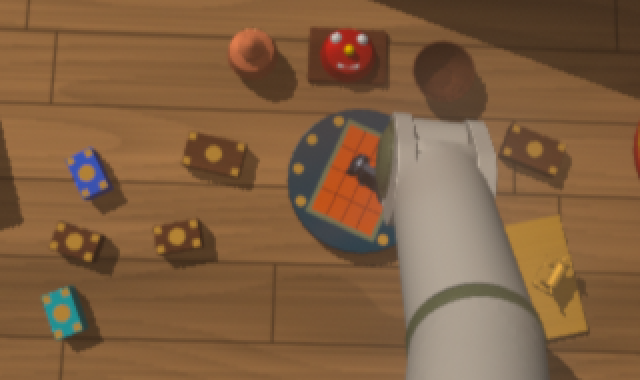

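The first figure stands upright on the plate at (553,277), and the arm hides the second. All four cases are in place. Next is large case L1.

```bash
python3 -m pendant '[[0,0,0,0,0,0.12],[0,0,0,0,0,0.12],[0,0,0,0,0,0.12],[0,0,0,0,0,0.12],[0,0,0,0,0,0.12],[0,0,0,0,0,0.12],[0,0,0,0,0,0.12],[0,0,0,0,0,0.12],[0,0,0,0,0,0.12],[0,0,0,0,0,0.12]]' 0 25
python3 -m pendant '[[0,0,0,0,0,0.06],[0,0,0,0,0,0]]'
python3 h.py 590 204 170 -11.2
```

```text
time: 14.83
tcp_pos: [0.5003, -0.0822, 0.2116]
tool_rot: [-3.142, 0.0, -0.155]
force: [-0.0, 0.2, 0.5]
width: 1.0
time: 15.0
tcp_pos: [0.5004, -0.082, 0.2115]
tool_rot: [3.141, 0.0, -0.211]
force: [0.7, 0.4, 0.4]
width: 0.999
turn z -0.015 then shift [  32.4 -297.9   41.4] | t 15.0 tcp [500.4 -82.  211.5] rpy deg [180.    0.  -12.1] q [-0.26  0.41  0.42  2.15 -0.28  0.64  0.15] F [0.7 0.4 0.4] w 0.999
```

```bash
python3 -m pendant '[[4,-37,5,0,0,-0.015],[4,-37,5,0,0,0],[4,-37,5,0,0,0],[4,-37,5,0,0,0],[4,-37,5,0,0,0],[4,-37,5,0,0,0],[4,-37,5,0,0,0],[4,-37,5,0,0,0],[0,0,0,0,0,0],[0,0,0,0,0,0]]'
cat > wr.py <<'E'
from h import *
import sys
x,y,z=[float(a)/1000 for a in sys.argv[1:4]]   # expected centre and top height
im,d,K,T=snap("wrist")
if len(sys.argv)>4: cv2.imwrite(f"pics/{sys.argv[4]}.png",im)
P=cloud(d,K,T);Z=P[...,2]
m=cv2.morphologyEx(((abs(Z-z)<.007)&(np.hypot(P[...,0]-x,P[...,1]-y)<.085)).astype(np.uint8),cv2.MORPH_OPEN,np.ones((3,3)))
n,l,s,c=cv2.connectedComponentsWithStats(m); i=1+np.argmax(s[1:,4]); p=P[l==i]*1000
r=mrect(l==i,z,K,T); print(len(p),"rect",*r[:3],"med",np.median(p,0).round(1))
ja=[r[2]-90,r[2]+90]; jaw=min(ja,key=abs); print("jaw",jaw); go(*r[0],z*1000-12,jaw)
E
python3 wr.py 590 204 30 w3
```

```text
time: 15.83
tcp_pos: [0.5893, 0.2049, 0.1706]
tool_rot: [3.141, 0.001, -0.186]
force: [0.1, -0.8, -0.8]
width: 0.999
5210 rect [587.4 206.5] [101.1  60.9] 78.7 med [588.  210.9  31.4]
jaw -11.299999999999997
turn z 0.008 then shift [ -2.5  -3.6 153. ] | t 15.9 tcp [589.2 202.6 171. ] rpy deg [179.9   0.  -10.9] q [-0.69  0.6   0.4   1.92 -0.35  0.69 -0.26] F [-0.5 -0.5  1.4] w 1.0
```

View pics/w3.png

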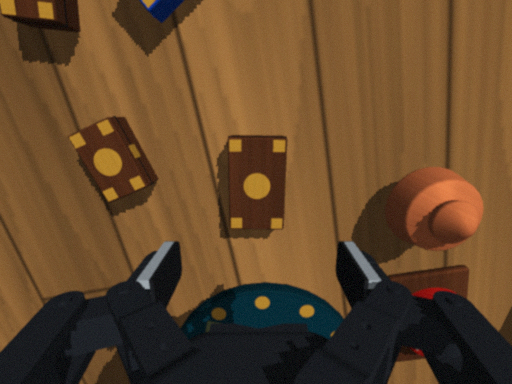

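The wrist view shows L1 at (257,183), squared up with the jaws and measuring 101x61 mm as it should.

```bash
python3 -m pendant '[[-2.3,-3.6,30,0,0,0.008],[0,0,35,0,0,0],[0,0,35,0,0,0],[0,0,30,0,0,0],[0,0,15,0,0,0],[0,0,6,0,0,0],[0,0,0,0,0,0],[0,0,0,0,0,0]]'
python3 -m pendant '[[0,0,0,0,0,0],[0,0,0,0,0,0],[0,0,0,0,0,0],[0,0,0,0,0,0],[0,0,0,0,0,0],[0,0,0,0,0,0],[0,0,0,0,0,0],[0,0,0,0,0,0],[0,0,0,0,0,0],[0,0,0,0,0,0]]' 255 25
python3 h.py 587.4 206.5 18 -11.3
```

```text
time: 16.55
tcp_pos: [0.5886, 0.2058, 0.0213]
tool_rot: [3.142, -0.001, -0.201]
force: [0.4, 0.5, 0.8]
width: 0.998
time: 17.38
tcp_pos: [0.5887, 0.2073, 0.0219]
tool_rot: [-3.141, -0.002, -0.2]
force: [-0.4, -1.5, 6.2]
width: 0.693
turn z -0.003 then shift [-1.1  1.   3.9] | t 17.4 tcp [588.7 207.3  21.9] rpy deg [-1.799e+02 -1.000e-01 -1.140e+01] q [-0.59  0.8   0.25  1.99 -0.47  0.41 -0.18] F [-0.4 -1.5  6.2] w 0.693
```

```bash
python3 -m pendant '[[0,0,0,0,0,0],[0,0,0,0,0,0],[0,0,0,0,0,0],[0,0,0,0,0,0],[-1,1,3,0,0,0],[0,0,3,0,0,0],[0,0,0,0,0,0],[0,0,0,0,0,0]]' 0
python3 -m pendant '[[0,0,0,0,0,0],[0,0,0,0,0,0],[0,0,0,0,0,0],[0,0,0,0,0,0],[0,0,0,0,0,0],[0,0,0,0,0,0],[0,0,0,0,0,0],[0,0,0,0,0,0],[0,0,0,0,0,0],[0,0,0,0,0,0]]' 255 25
python3 h.py 587.4 206.5 18 -11.3
python3 -m pendant '[[0,0,-5,0,0,0],[0,0,-10,0,0,0],[0,0,-20,0,0,0],[0,0,-30,0,0,0],[0,0,-30,0,0,0],[0,0,-30,0,0,0],[0,0,0,0,0,0],[0,0,0,0,0,0]]'
python3 h.py 551 -46 130 66.5
```

```text
time: 18.05
tcp_pos: [0.5866, 0.2062, 0.0139]
tool_rot: [3.141, 0.001, -0.2]
force: [-0.9, 0.3, 0.8]
width: 1.003
time: 18.88
tcp_pos: [0.5871, 0.2063, 0.0145]
tool_rot: [-3.141, -0.001, -0.2]
force: [1.1, -1.2, 3.1]
width: 0.699
turn z -0.003 then shift [ 0.3 -0.2 -3.5] | t 18.9 tcp [587.1 206.3  14.5] rpy deg [-180.    -0.   -11.5] q [-0.59  0.81  0.25  1.99 -0.47  0.4  -0.17] F [ 1.1 -1.2  3.1] w 0.699
time: 19.55
tcp_pos: [0.5873, 0.2069, 0.1414]
tool_rot: [-3.139, -0.002, -0.2]
force: [-0.5, 0.5, -2.9]
width: 0.693
turn z -1.36 then shift [-246.4   67.6   10.7] | t 19.6 tcp [587.3 206.9 141.4] rpy deg [-1.799e+02 -1.000e-01 -1.140e+01] q [-0.68  0.63  0.38  1.95 -0.39  0.63 -0.25] F [-0.5  0.5 -2.9] w 0.693
```

```bash
python3 -m pendant '[[0,0,0,0,0,-0.12],[0,0,0,0,0,-0.12],[0,0,0,0,0,-0.12],[0,0,0,0,0,-0.12],[0,0,0,0,0,-0.12],[0,0,0,0,0,-0.12],[0,0,0,0,0,-0.12],[0,0,0,0,0,-0.12],[0,0,0,0,0,-0.12],[0,0,0,0,0,-0.12]]'
python3 -m pendant '[[0,0,0,0,0,-0.12],[0,0,0,0,0,-0.04],[-35,9.6,0,0,0,0],[-35,9.6,0,0,0,0],[-35,9.6,0,0,0,0],[-35,9.6,0,0,0,0],[-35,9.6,0,0,0,0],[-35,9.6,0,0,0,0],[-35,9.6,0,0,0,0],[0,0,0,0,0,0]]'
python3 -m pendant '[[0,0,20,0,0,0],[0,0,20,0,0,0],[0,0,20,0,0,0],[0,0,15,0,0,0],[0,0,5,0,0,0],[0,0,0,0,0,0],[0,0,0,0,0,0]]'
python3 h.py 551 -46 46 66.5
```

```text
time: 20.38
tcp_pos: [0.5857, 0.2062, 0.1379]
tool_rot: [-3.14, 0.002, 1.006]
force: [0.6, -0.3, -1.8]
width: 0.699
time: 21.22
tcp_pos: [0.5476, -0.0536, 0.1381]
tool_rot: [-3.139, 0.005, 1.151]
force: [-0.4, -0.5, -2.4]
width: 0.696
time: 21.8
tcp_pos: [0.5503, -0.0449, 0.059]
tool_rot: [-3.14, 0.0, 1.16]
force: [0.1, -0.6, -1.8]
width: 0.7
turn z -0.0 then shift [-0.7  1.1 13. ] | t 21.8 tcp [550.3 -44.9  59. ] rpy deg [-179.9    0.    66.5] q [ 0.    0.67 -0.04  2.13  0.07  0.34  1.07] F [ 0.1 -0.6 -1.8] w 0.7
```

```bash
python3 -m pendant '[[-0.7,1,7,0,0,0],[0,0,5,0,0,0],[0,0,1,0,0,0],[0,0,0,0,0,0],[0,0,0,0,0,0]]'
python3 -m pendant '[[0,0,0.8,0,0,0],[0,0,0.8,0,0,0],[0,0,0,0,0,0]]'
```

```text
time: 22.22
tcp_pos: [0.5513, -0.0461, 0.0465]
tool_rot: [3.141, -0.0, 1.16]
force: [-0.5, 0.3, -2.1]
width: 0.692
time: 22.47
tcp_pos: [0.5513, -0.0461, 0.0447]
tool_rot: [3.141, -0.0, 1.16]
force: [-0.3, 0.4, -2.3]
width: 0.699
```

```bash
python3 -m pendant '[[0,0,0.7,0,0,0],[0,0,0,0,0,0]]'; python3 -m pendant '[[0,0,0.7,0,0,0],[0,0,0,0,0,0]]'
```

```text
time: 22.63
tcp_pos: [0.5513, -0.0461, 0.0444]
tool_rot: [3.141, -0.0, 1.16]
force: [-0.9, 0.1, 3.5]
width: 0.694
time: 22.8
tcp_pos: [0.5514, -0.0461, 0.0444]
tool_rot: [3.141, -0.0, 1.16]
force: [-2.5, 0.1, 12.9]
width: 0.695
```

```bash
python3 -m pendant '[[0,0,-0.7,0,0,0],[0,0,0,0,0,0]]'; python3 -m pendant '[[0,0,0,0,0,0],[0,0,0,0,0,0],[0,0,0,0,0,0],[0,0,0,0,0,0],[0,0,-5,0,0,0],[0,0,-25,0,0,0],[0,0,-35,0,0,0],[0,0,-35,0,0,0],[0,0,-25,0,0,0],[0,0,0,0,0,0]]' 0
python3 wr.py 551 -46 60 w4; python3 h.py 614 -345 170 -20.4
```

```text
time: 22.97
tcp_pos: [0.5514, -0.0461, 0.0444]
tool_rot: [3.141, -0.0, 1.16]
force: [-1.2, -0.1, 7.8]
width: 0.696
time: 23.8
tcp_pos: [0.5534, -0.0463, 0.1741]
tool_rot: [3.135, -0.003, 1.16]
force: [1.3, -0.2, 0.6]
width: 0.997
6263 rect [550.6 -46.1] [100.4  60.7] -23.6 med [545.8 -44.7  61.4]
jaw 66.4
turn z 0.001 then shift [ -0.9  -2.5 123.9] | t 23.9 tcp [552.6 -46.2 171.9] rpy deg [ 1.797e+02 -1.000e-01  6.650e+01] q [ 0.02  0.49 -0.06  2.06  0.05  0.58  1.09] F [ 0.7 -0.3  0.5] w 0.997
turn z 1.516 then shift [161.7 258.6   3.6] | t 23.9 tcp [552.6 -46.2 171.9] rpy deg [ 1.797e+02 -1.000e-01  6.650e+01] q [ 0.02  0.49 -0.06  2.06  0.05  0.58  1.09] F [ 0.7 -0.3  0.5] w 0.997
```

View pics/w4.png

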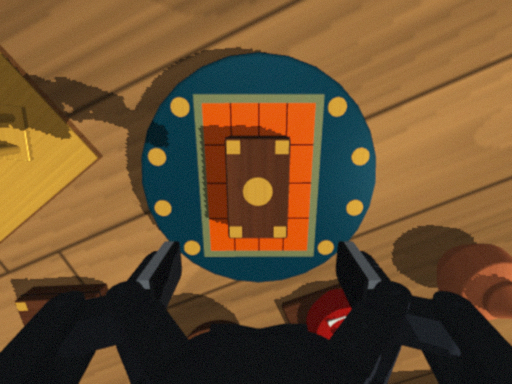

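L1 sits square in the middle of the field at (257,190), with its measured yaw at -23.6°. Next is L2.

```bash
python3 -m pendant '[[0,0,0,0,0,0.12],[0,0,0,0,0,0.12],[0,0,0,0,0,0.12],[0,0,0,0,0,0.12],[0,0,0,0,0,0.12],[0,0,0,0,0,0.12],[0,0,0,0,0,0.12],[0,0,0,0,0,0.12],[0,0,0,0,0,0.12],[0,0,0,0,0,0.12]]'
python3 -m pendant '[[0,0,0,0,0,0.12],[0,0,0,0,0,0.12],[0,0,0,0,0,0.076],[20,32,0,0,0,0],[20,32,0,0,0,0],[20,32,0,0,0,0],[20,32,0,0,0,0],[20,32,0,0,0,0],[20,32,0,0,0,0],[20,32,0,0,0,0]]'
python3 -m pendant '[[20,32,0,0,0,0],[0,0,0,0,0,0],[0,0,0,0,0,0]]'
python3 wr.py 614 -345 30
```

```text
time: 24.68
tcp_pos: [0.5506, -0.0461, 0.1679]
tool_rot: [3.141, 0.002, -0.046]
force: [-0.5, -0.3, -0.5]
width: 1.0
time: 25.52
tcp_pos: [0.6039, -0.3065, 0.1676]
tool_rot: [3.141, 0.002, -0.356]
force: [1.4, 0.1, 0.0]
width: 1.001
time: 25.77
tcp_pos: [0.6106, -0.3446, 0.1673]
tool_rot: [3.14, 0.002, -0.36]
force: [-0.4, 0.9, 0.9]
width: 0.998
5327 rect [ 613.4 -345. ] [100.2  60.8] 69.4 med [ 614.4 -340.9   31.4]
jaw -20.599999999999994
turn z 0.002 then shift [  3.6   1.8 149.4] | t 25.8 tcp [ 611.  -342.2  167.4] rpy deg [ 1.80e+02  1.00e-01 -2.05e+01] q [ 0.21  0.68  0.36  1.74 -0.32  0.78  0.37] F [0.1 0.2 0.1] w 1.002
```

```bash
python3 -m pendant '[[3,1,30,0,0,0],[0,0,35,0,0,0],[0,0,35,0,0,0],[0,0,30,0,0,0],[0,0,15,0,0,0],[0,0,6,0,0,0],[0,0,0,0,0,0],[0,0,0,0,0,0]]'
python3 h.py 613.4 -345 15 -20.6
```

```text
time: 26.48
tcp_pos: [0.6151, -0.3437, 0.0191]
tool_rot: [3.141, -0.001, -0.355]
force: [0.6, 0.2, 1.1]
width: 0.998
turn z 0.004 then shift [-1.1  1.8  4.1] | t 26.5 tcp [ 615.1 -343.7   19.1] rpy deg [ 1.80e+02 -1.00e-01 -2.04e+01] q [ 0.27  0.86  0.26  1.79 -0.39  0.54  0.43] F [0.6 0.2 1.1] w 0.998
```

```bash
python3 -m pendant '[[-1,1.5,4,0,0,0],[0,0,0,0,0,0],[0,0,0,0,0,0]]'
python3 -m pendant '[[0,0,0,0,0,0],[0,0,0,0,0,0],[0,0,0,0,0,0],[0,0,0,0,0,0],[0,0,0,0,0,0],[0,0,0,0,0,0],[0,0,0,0,0,0],[0,0,0,0,0,0],[0,0,0,0,0,0],[0,0,0,0,0,0]]' 255 25
python3 h.py 613.4 -345 15 -20.6
python3 -m pendant '[[0,0,-5,0,0,0],[0,0,-10,0,0,0],[0,0,-20,0,0,0],[0,0,-30,0,0,0],[0,0,-35,0,0,0],[0,0,-35,0,0,0],[0,0,-15,0,0,0],[0,0,0,0,0,0],[0,0,0,0,0,0]]'
python3 h.py 550.6 -46.1 130 66.4
```

```text
time: 26.73
tcp_pos: [0.6134, -0.3452, 0.0152]
tool_rot: [3.141, -0.002, -0.356]
force: [-0.2, 0.5, -0.5]
width: 0.998
time: 27.57
tcp_pos: [0.6133, -0.345, 0.0146]
tool_rot: [-3.142, -0.001, -0.356]
force: [0.1, 0.9, 5.5]
width: 0.696
turn z 0.003 then shift [ 0.1 -0.  -0.4] | t 27.6 tcp [ 613.3 -345.    14.6] rpy deg [-180.    -0.   -20.4] q [ 0.27  0.87  0.26  1.79 -0.4   0.53  0.43] F [0.1 0.9 5.5] w 0.696
time: 28.32
tcp_pos: [0.6132, -0.3448, 0.1652]
tool_rot: [-3.141, -0.002, -0.356]
force: [0.1, -1.0, -3.6]
width: 0.695
turn z -1.515 then shift [ 248.6 -176.9   35.6] | t 28.3 tcp [ 613.2 -344.8  165.2] rpy deg [-1.80e+02 -1.00e-01 -2.04e+01] q [ 0.21  0.68  0.36  1.74 -0.32  0.78  0.37] F [ 0.1 -1.  -3.6] w 0.695
```

```bash
python3 -m pendant '[[0,0,0,0,0,-0.12],[0,0,0,0,0,-0.12],[0,0,0,0,0,-0.12],[0,0,0,0,0,-0.12],[0,0,0,0,0,-0.12],[0,0,0,0,0,-0.12],[0,0,0,0,0,-0.12],[0,0,0,0,0,-0.12],[0,0,0,0,0,-0.12],[0,0,0,0,0,-0.12]]'
python3 -m pendant '[[0,0,0,0,0,-0.12],[0,0,0,0,0,-0.12],[0,0,0,0,0,-0.075],[31,-22,0,0,0,0],[31,-22,0,0,0,0],[31,-22,0,0,0,0],[31,-22,0,0,0,0],[31,-22,0,0,0,0],[31,-22,0,0,0,0],[31,-22,0,0,0,0]]'
python3 -m pendant '[[31,-22,0,0,0,0],[0,0,20,0,0,0],[0,0,25,0,0,0],[0,0,20,0,0,0],[0,0,10,0,0,0],[0,0,0,0,0,0],[0,0,0,0,0,0]]'
python3 h.py 550.6 -46.1 75 66.4
```

```text
time: 29.15
tcp_pos: [0.6119, -0.3442, 0.1618]
tool_rot: [-3.138, 0.001, 0.85]
force: [0.3, -0.4, -2.8]
width: 0.696
time: 29.98
tcp_pos: [0.5569, -0.0826, 0.1624]
tool_rot: [-3.139, 0.001, 1.159]
force: [0.4, 0.5, -2.4]
width: 0.698
time: 30.57
tcp_pos: [0.5503, -0.0473, 0.0882]
tool_rot: [-3.139, 0.001, 1.159]
force: [0.2, 0.7, -2.6]
width: 0.697
turn z -0.0 then shift [ 1.2 -0.2 13.2] | t 30.6 tcp [550.3 -47.3  88.2] rpy deg [-1.799e+02  1.000e-01  6.640e+01] q [ 0.01  0.62 -0.04  2.12  0.06  0.4   1.08] F [ 0.2  0.7 -2.6] w 0.697
```

```bash
python3 -m pendant '[[1.2,0,7,0,0,0],[0,0,5,0,0,0],[0,0,0,0,0,0],[0,0,0,0,0,0]]'
python3 -m pendant '[[0,0,0.8,0,0,0],[0,0,0.8,0,0,0],[0,0,0,0,0,0]]';python3 -m pendant '[[0,0,0.7,0,0,0],[0,0,0,0,0,0]]'; python3 h.py 550.6 -46.1 75 66.4
```

```text
time: 30.9
tcp_pos: [0.5515, -0.0461, 0.0772]
tool_rot: [3.141, -0.0, 1.159]
force: [0.1, 0.2, -1.8]
width: 0.7
time: 31.15
tcp_pos: [0.5515, -0.0461, 0.0755]
tool_rot: [3.141, -0.0, 1.159]
force: [-1.1, 0.0, -2.7]
width: 0.696
time: 31.32
tcp_pos: [0.5515, -0.0461, 0.0747]
tool_rot: [3.141, -0.0, 1.159]
force: [-0.7, 0.5, -2.6]
width: 0.699
turn z 0.0 then shift [-0.4 -0.8 -0.3] | t 31.3 tcp [551.5 -46.1  74.7] rpy deg [180.   -0.   66.4] q [ 0.01  0.65 -0.04  2.12  0.07  0.37  1.07] F [-0.7  0.5 -2.6] w 0.699
```

```bash
python3 -m pendant '[[-0.4,-0.8,0,0,0,0],[0,0,0.5,0,0,0],[0,0,0,0,0,0]]';python3 -m pendant '[[0,0,0.5,0,0,0],[0,0,0,0,0,0]]'
```

```text
time: 31.57
tcp_pos: [0.5505, -0.0461, 0.0746]
tool_rot: [3.141, -0.0, 1.159]
force: [-1.3, 0.5, 4.3]
width: 0.7
time: 31.73
tcp_pos: [0.5505, -0.0461, 0.0746]
tool_rot: [3.141, -0.0, 1.159]
force: [-3.7, 0.2, 10.8]
width: 0.697
```

```bash
python3 -m pendant '[[0,0,-0.5,0,0,0],[0,0,0,0,0,0],[0,0,0,0,0,0],[0,0,0,0,0,0],[0,0,0,0,0,0],[0,0,-5,0,0,0],[0,0,-25,0,0,0],[0,0,-35,0,0,0],[0,0,-35,0,0,0],[0,0,-15,0,0,0]]' 0
python3 -m pendant '[[0,0,0,0,0,0],[0,0,0,0,0,0]]'
python3 wr.py 551 -46 90; python3 top.py|head -8; python3 h.py 448 258 170 11.3
```

```text
time: 32.57
tcp_pos: [0.5517, -0.0462, 0.1933]
tool_rot: [3.138, -0.002, 1.159]
force: [0.8, 0.7, 1.0]
width: 1.0
time: 32.73
tcp_pos: [0.5509, -0.0462, 0.1903]
tool_rot: [3.139, -0.001, 1.159]
force: [-0.1, -0.3, -0.3]
width: 1.0
6897 rect [549.4 -46.1] [100.   60.7] -23.8 med [545.  -44.7  91.4]
jaw 66.2
turn z 0.004 then shift [ -0.4  -0.9 111.3] | t 32.8 tcp [550.3 -46.1 189.3] rpy deg [180.   -0.   66.4] q [ 0.02  0.47 -0.06  2.05  0.04  0.63  1.09] F [ 0.1 -0.   0.2] w 0.999
293 [273. 129.] rect [765.2 -19. ] [91.4 72.1] 85.9 med [759.4 -14.9  37.2] HSV 3.0 185.0
229 [324. 130.] rect [ 761.1 -194.5] [109.6  82.9] 63.4 med [ 772.1 -209.7   32.8] HSV 11.0 122.0
340 [144. 186.] rect [549.2 414. ] [82.  53.2] 29.1 med [548.6 413.   35.5] HSV 114.0 150.0
336 [188. 217.] rect [447.7 257.8] [79.6 51.8] -78.8 med [447.5 258.4  35.8] HSV 14.0 164.0
341 [138. 220.] rect [434.7 425.2] [81.5 51.2] 75.0 med [434.4 424.5  35.5] HSV 14.0 161.0
371 [131. 256.] rect [318.5 436.9] [79.3 54.4] 22.8 med [319.4 436.9  35.1] HSV 87.0 160.0
field [525.7 -34.5] [110.9 103.1] 66.3
[[591.0, -3.0], [498.0, 32.0], [461.0, -66.0], [582.0, -27.0]]
turn z 0.962 then shift [ -40.5 -318.2   18.9] | t 32.8 tcp [550.  -46.1 188.6] rpy deg [-179.9    0.    66.4] q [ 0.02  0.47 -0.06  2.05  0.04  0.63  1.09] F [-0.7 -0.2 -1.2] w 0.998
```

L2 now lies on L1, agreeing within about 1 mm. The small cases haven't moved. S2 next.

```bash
python3 -m pendant '[[0,0,0,0,0,0.12],[0,0,0,0,0,0.12],[0,0,0,0,0,0.12],[0,0,0,0,0,0.12],[0,0,0,0,0,0.12],[0,0,0,0,0,0.12],[0,0,0,0,0,0.12],[0,0,0,0,0,0.12],[-4,-35,2,0,0,0],[-4,-35,2,0,0,0]]'
python3 -m pendant '[[-4,-35,2,0,0,0],[-5,-35,2,0,0,0],[-5,-35,2,0,0,0],[-5,-35,2,0,0,0],[-5,-35,2,0,0,0],[-5,-35,2,0,0,0],[-4,-38,2,0,0,0],[0,0,0,0,0,0],[0,0,0,0,0,0]]'
python3 wr.py 448 258 34
```

```text
time: 33.67
tcp_pos: [0.5284, 0.0199, 0.1838]
tool_rot: [3.14, 0.002, 0.194]
force: [0.3, 1.3, 0.3]
width: 0.999
time: 34.42
tcp_pos: [0.4459, 0.2596, 0.1697]
tool_rot: [3.14, 0.002, 0.204]
force: [0.8, -0.9, -0.4]
width: 1.005
3287 rect [444.8 260.2] [77.2 48.8] -78.2 med [444.4 262.8  35.5]
jaw 11.799999999999997
turn z -0.005 then shift [ -1.  -3. 148.] | t 34.5 tcp [446.6 257.7 170. ] rpy deg [1.799e+02 1.000e-01 1.150e+01] q [-0.81  0.47  0.25  2.16 -0.22  0.54 -0.2 ] F [ 0.4 -1.1  0. ] w 0.994
```

```bash
python3 -m pendant '[[-1,-2,30,0,0,-0.004],[0,0,35,0,0,0],[0,0,0,0,0,0],[0,0,0,0,0,0],[0,0,0,0,0,0],[0,0,0,0,0,0]]'
python3 wr.py 446 259 34; python3 wr.py 446 259 34
```

```text
time: 34.97
tcp_pos: [0.4471, 0.2588, 0.1077]
tool_rot: [-3.141, -0.002, 0.202]
force: [0.1, 0.0, -0.4]
width: 1.002
5225 rect [444.8 260.6] [77.3 48.5] -77.9 med [444.4 263.8  35.5]
jaw 12.099999999999994
turn z -0.009 then shift [-2.1 -1.8 85.8] | t 35.0 tcp [447.1 259.1 107.8] rpy deg [-1.80e+02 -1.00e-01  1.16e+01] q [-0.76  0.57  0.19  2.2  -0.27  0.39 -0.16] F [0.  0.2 0.2] w 1.003
5238 rect [444.8 260.3] [77.6 48.5] -77.9 med [444.3 263.9  35.5]
jaw 12.099999999999994
turn z -0.009 then shift [-2.  -1.3 85.7] | t 35.1 tcp [446.9 259.3 107.7] rpy deg [-1.799e+02 -1.000e-01  1.160e+01] q [-0.76  0.57  0.19  2.2  -0.27  0.39 -0.16] F [ 0.7  0.1 -0.2] w 0.999
```

```bash
python3 -m pendant '[[-2,-1.4,30,0,0,-0.008],[0,0,30,0,0,0],[0,0,20,0,0,0],[0,0,8,0,0,0],[0,0,2,0,0,0],[0,0,0,0,0,0],[0,0,0,0,0,0]]'
python3 -m pendant '[[0,0,0,0,0,0],[0,0,0,0,0,0],[0,0,0,0,0,0],[0,0,0,0,0,0],[0,0,0,0,0,0],[0,0,0,0,0,0],[0,0,0,0,0,0],[0,0,0,0,0,0],[0,0,0,0,0,0],[0,0,0,0,0,0]]' 255 25
python3 h.py 444.8 260.4 17 12
python3 -m pendant '[[0,0,-5,0,0,0],[0,0,-10,0,0,0],[0,0,-20,0,0,0],[0,0,-30,0,0,0],[0,0,-35,0,0,0],[0,0,-35,0,0,0],[0,0,-35,0,0,0],[0,0,0,0,0,0],[0,0,0,0,0,0]]'
python3 h.py 549.8 -46.1 185 66.3
```

```text
time: 35.65
tcp_pos: [0.4445, 0.2605, 0.0174]
tool_rot: [-3.141, -0.001, 0.211]
force: [-0.5, -0.2, 0.3]
width: 1.001
time: 36.48
tcp_pos: [0.4443, 0.2605, 0.017]
tool_rot: [-3.141, -0.001, 0.211]
force: [-1.4, 0.6, 8.0]
width: 0.559
turn z 0.002 then shift [0.5 0.2 0. ] | t 36.5 tcp [444.3 260.5  17. ] rpy deg [-1.80e+02 -1.00e-01  1.21e+01] q [-0.7   0.74  0.08  2.23 -0.31  0.18 -0.12] F [-1.4  0.6  8. ] w 0.559
time: 37.23
tcp_pos: [0.4444, 0.2608, 0.1886]
tool_rot: [-3.139, -0.004, 0.211]
force: [-0.9, -0.4, -1.5]
width: 0.557
turn z -0.946 then shift [-238.6  219.9    2.2] | t 37.2 tcp [444.4 260.8 188.6] rpy deg [-179.9   -0.2   12.1] q [-0.84  0.44  0.27  2.15 -0.22  0.57 -0.2 ] F [-0.9 -0.4 -1.5] w 0.557
```

```bash
python3 -m pendant '[[0,0,0,0,0,-0.12],[0,0,0,0,0,-0.12],[0,0,0,0,0,-0.12],[0,0,0,0,0,-0.12],[0,0,0,0,0,-0.12],[0,0,0,0,0,-0.12],[0,0,0,0,0,-0.12],[0,0,0,0,0,-0.106],[-26.5,24.4,0,0,0,0],[-26.5,24.4,0,0,0,0]]'
python3 -m pendant '[[-26.5,24.4,0,0,0,0],[-26.5,24.4,0,0,0,0],[-26.5,24.4,0,0,0,0],[-26.5,24.4,0,0,0,0],[-26.5,24.4,0,0,0,0],[-26.5,24.4,0,0,0,0],[-26.5,24.4,0,0,0,0],[0,0,0,0,0,0],[0,0,0,0,0,0]]'
python3 -m pendant '[[0,0,20,0,0,0],[0,0,25,0,0,0],[0,0,15,0,0,0],[0,0,5,0,0,0],[0,0,0,0,0,0],[0,0,0,0,0,0]]'
python3 h.py 549.8 -46.1 107 66.3
```

```text
time: 38.07
tcp_pos: [0.4662, 0.1927, 0.1849]
tool_rot: [-3.139, 0.001, 1.162]
force: [0.9, -1.6, -0.7]
width: 0.556
time: 38.82
tcp_pos: [0.5484, -0.049, 0.1848]
tool_rot: [-3.14, 0.001, 1.152]
force: [-0.8, 0.7, -0.5]
width: 0.557
time: 39.32
tcp_pos: [0.5488, -0.0455, 0.1211]
tool_rot: [-3.141, 0.0, 1.158]
force: [0.2, 0.1, -0.8]
width: 0.554
turn z 0.001 then shift [-0.1  1.2 14.1] | t 39.3 tcp [548.8 -45.5 121.1] rpy deg [-179.9    0.    66.4] q [-0.    0.57 -0.02  2.1   0.03  0.47  1.11] F [ 0.2  0.1 -0.8] w 0.554
```

```bash
python3 -m pendant '[[0,1.1,7,0,0,0],[0,0,5,0,0,0],[0,0,0,0,0,0],[0,0,0,0,0,0]]'
python3 -m pendant '[[0,0,1,0,0,0],[0,0,0.6,0,0,0],[0,0,0,0,0,0]]';python3 -m pendant '[[0,0,0.6,0,0,0],[0,0,0,0,0,0]]'; python3 h.py 549.8 -46.1 107 66.3
```

```text
time: 39.65
tcp_pos: [0.55, -0.0469, 0.1092]
tool_rot: [-3.142, 0.0, 1.157]
force: [-0.7, -0.5, -0.8]
width: 0.563
time: 39.9
tcp_pos: [0.5501, -0.0469, 0.1077]
tool_rot: [3.141, -0.0, 1.157]
force: [0.3, 0.2, -1.6]
width: 0.553
time: 40.07
tcp_pos: [0.5502, -0.0469, 0.1071]
tool_rot: [3.141, -0.0, 1.157]
force: [0.2, 0.7, -1.1]
width: 0.56
turn z -0.0 then shift [ 0.6 -0.7  0.1] | t 40.1 tcp [550.2 -46.9 107.1] rpy deg [180.   -0.   66.3] q [-0.    0.59 -0.02  2.11  0.03  0.44  1.11] F [ 0.2  0.7 -1.1] w 0.56
```

```bash
python3 -m pendant '[[0.6,-0.6,0.4,0,0,0],[0,0,0,0,0,0]]';python3 -m pendant '[[0,0,0.5,0,0,0],[0,0,0,0,0,0]]'; python3 -m pendant '[[0,0,0.5,0,0,0],[0,0,0,0,0,0]]'
```

```text
time: 40.23
tcp_pos: [0.5502, -0.0467, 0.107]
tool_rot: [3.14, 0.0, 1.156]
force: [-0.2, -1.9, 4.4]
width: 0.555
time: 40.4
tcp_pos: [0.5502, -0.0467, 0.107]
tool_rot: [3.14, 0.0, 1.156]
force: [-0.9, -2.6, 11.0]
width: 0.559
time: 40.57
tcp_pos: [0.5502, -0.0467, 0.107]
tool_rot: [3.14, -0.0, 1.156]
force: [-3.2, -2.4, 16.6]
width: 0.555
```

```bash
python3 -m pendant '[[0,0,-0.9,0,0,0],[0,0,0,0,0,0],[0,0,0,0,0,0]]'; python3 -m pendant '[[0,0,0,0,0,0],[0,0,0,0,0,0],[0,0,0,0,0,0],[0,0,0,0,0,0],[0,0,-5,0,0,0],[0,0,-25,0,0,0],[0,0,-35,0,0,0],[0,0,-35,0,0,0],[0,0,-15,0,0,0],[0,0,0,0,0,0]]' 0
python3 -m pendant '[[0,0,0,0,0,0],[0,0,0,0,0,0]]'
python3 wr.py 551 -46 124 w5; python3 top.py|head -7; python3 h.py 434.5 425 170 -16.5
```

```text
time: 40.82
tcp_pos: [0.55, -0.0461, 0.1071]
tool_rot: [3.141, -0.0, 1.157]
force: [-1.3, -1.5, 9.4]
width: 0.561
time: 41.65
tcp_pos: [0.5515, -0.0462, 0.2256]
tool_rot: [3.136, -0.003, 1.157]
force: [0.7, -0.7, -0.3]
width: 1.004
time: 41.82
tcp_pos: [0.5492, -0.046, 0.221]
tool_rot: [-3.141, 0.0, 1.157]
force: [0.4, 0.5, 0.1]
width: 1.0
4278 rect [549.7 -46.5] [76.5 48.6] -23.7 med [546.9 -45.5 125.5]
jaw 66.3
turn z -0.0 then shift [-1.000e-01  9.000e-01  1.086e+02] | t 41.9 tcp [549.1 -46.  220.6] rpy deg [-179.9    0.    66.3] q [ 0.    0.42 -0.03  2.02  0.02  0.7   1.12] F [-0.6 -0.1 -0.9] w 0.998
293 [274. 129.] rect [766.3 -21.3] [86.6 74.5] -89.1 med [760.3 -18.1  38.4] HSV 3.0 185.0
342 [144. 186.] rect [549.2 414. ] [82.  53.2] 29.1 med [548.6 413.3  35.2] HSV 114.0 150.0
343 [137. 220.] rect [434.7 425.3] [82.  51.6] 73.8 med [434.3 425.5  35.5] HSV 14.0 161.0
375 [131. 256.] rect [318.3 436.9] [79.7 54.4] 22.8 med [317.4 436.2  35.5] HSV 87.0 160.0
field [527.9 -35.3] [110.5 108.1] 66.7
[[595.0, -7.0], [502.0, 32.0], [461.0, -66.0], [589.0, -27.0]]
high 336 [227. 126.] [756. 141.  60.]
turn z 1.445 then shift [-243.6 -419.    51.4] | t 41.9 tcp [549.1 -46.  220.3] rpy deg [-179.9    0.    66.3] q [ 0.    0.42 -0.03  2.02  0.02  0.7   1.12] F [-0.2  0.2  0. ] w 1.005
```

View pics/w5.png

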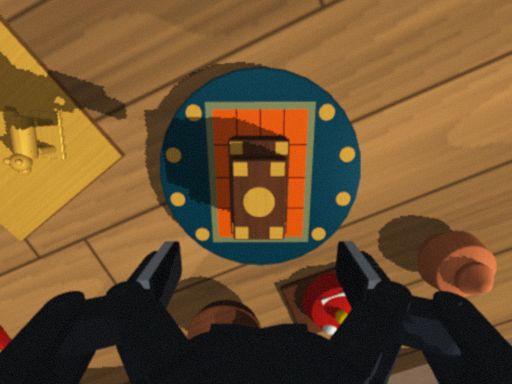

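The small case is centred and aligned on the larges at (259,200), and a figure stands on the plate at (22,140). S1 next.

```bash
python3 -m pendant '[[0,0,0,0,0,0.12],[0,0,0,0,0,0.12],[0,0,0,0,0,0.12],[0,0,0,0,0,0.12],[0,0,0,0,0,0.12],[0,0,0,0,0,0.12],[0,0,0,0,0,0.12],[0,0,0,0,0,0.12],[0,0,0,0,0,0.12],[0,0,0,0,0,0.12]]'
python3 -m pendant '[[0,0,0,0,0,0.12],[0,0,0,0,0,0.12],[-18.7,-32.2,0,0,0,0],[-18.7,-32.2,0,0,0,0],[-18.7,-32.2,0,0,0,0],[-18.7,-32.2,0,0,0,0],[-18.7,-32.2,0,0,0,0],[-18.7,-32.2,0,0,0,0],[-18.7,-32.2,0,0,0,0],[-18.7,-32.2,0,0,0,0]]'
python3 -m pendant '[[-18.7,-32.2,12,0,0,0],[-18.7,-32.2,12,0,0,0],[-18.7,-32.2,12,0,0,0],[-18.7,-32.2,12,0,0,0],[-18.7,-32.2,12,0,0,0],[0,0,30,0,0,0],[0,0,20,0,0,0],[0,0,0,0,0,0],[0,0,0,0,0,0],[0,0,0,0,0,0]]'
python3 wr.py 434.5 425 34 w6
```

```text
time: 42.75
tcp_pos: [0.5493, -0.046, 0.2203]
tool_rot: [3.141, 0.002, -0.049]
force: [-0.2, 0.6, -0.2]
width: 1.005
time: 43.58
tcp_pos: [0.4769, 0.2445, 0.2204]
tool_rot: [3.14, 0.001, -0.283]
force: [0.2, -0.3, -0.3]
width: 1.002
time: 44.42
tcp_pos: [0.4338, 0.4232, 0.1118]
tool_rot: [3.141, -0.0, -0.284]
force: [-0.6, 0.4, -0.4]
width: 0.999
5142 rect [431.5 428.6] [77.2 48.5] 73.8 med [432.2 432.   35.5]
jaw -16.200000000000003
turn z -0.001 then shift [-3.9 -4.2 90.4] | t 44.5 tcp [434.  423.5 112.4] rpy deg [-180.    -0.   -16.3] q [-1.07  0.65  0.32  2.   -0.37  0.55 -0.79] F [ 0.1 -0.   0.2] w 0.998
```

View pics/w6.png

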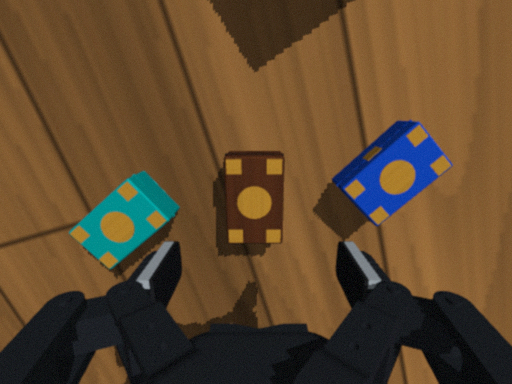

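The brown small case is between the jaws at (254,200). The blue (395,175) and turquoise (120,222) ones are clear of the fingers.

```bash
python3 -m pendant '[[-3.8,-4.2,30,0,0,0],[0,0,30,0,0,0],[0,0,20,0,0,0],[0,0,12,0,0,0],[0,0,3,0,0,0],[0,0,0,0,0,0],[0,0,0,0,0,0]]'
python3 -m pendant '[[0,0,0,0,0,0],[0,0,0,0,0,0],[0,0,0,0,0,0],[0,0,0,0,0,0],[0,0,0,0,0,0],[0,0,0,0,0,0],[0,0,0,0,0,0],[0,0,0,0,0,0],[0,0,0,0,0,0],[0,0,0,0,0,0]]' 255 25
python3 h.py 431.5 428.6 17 -16.2
python3 -m pendant '[[0,0,-5,0,0,0],[0,0,-10,0,0,0],[0,0,-20,0,0,0],[0,0,-30,0,0,0],[0,0,-35,0,0,0],[0,0,-35,0,0,0],[0,0,-35,0,0,0],[0,0,-35,0,0,0],[0,0,0,0,0,0],[0,0,0,0,0,0]]'
python3 h.py 550 -46.3 215 66.3
```

```text
time: 45.05
tcp_pos: [0.4316, 0.4291, 0.0178]
tool_rot: [-3.14, -0.001, -0.284]
force: [-0.4, -0.3, 0.3]
width: 1.004
time: 45.88
tcp_pos: [0.431, 0.4293, 0.0175]
tool_rot: [-3.14, -0.0, -0.283]
force: [-1.0, 0.2, 7.3]
width: 0.554
turn z -0.0 then shift [0.6 0.5 0.5] | t 45.9 tcp [431.  429.3  17.5] rpy deg [-179.9   -0.   -16.2] q [-1.02  0.79  0.21  2.02 -0.43  0.37 -0.74] F [-1.   0.2  7.3] w 0.554
time: 46.72
tcp_pos: [0.4311, 0.4294, 0.2241]
tool_rot: [-3.137, -0.001, -0.283]
force: [0.5, 0.6, -2.5]
width: 0.56
turn z -1.44 then shift [-387.8  300.1    7.4] | t 46.7 tcp [431.1 429.4 224.1] rpy deg [-1.798e+02 -1.000e-01 -1.620e+01] q [-1.16  0.51  0.42  1.92 -0.29  0.77 -0.86] F [ 0.5  0.6 -2.5] w 0.56
```

```bash
python3 -m pendant '[[0,0,0,0,0,-0.12],[0,0,0,0,0,-0.12],[0,0,0,0,0,-0.12],[0,0,0,0,0,-0.12],[0,0,0,0,0,-0.12],[0,0,0,0,0,-0.12],[0,0,0,0,0,-0.12],[0,0,0,0,0,-0.12],[0,0,0,0,0,-0.12],[0,0,0,0,0,-0.12]]'
python3 -m pendant '[[0,0,0,0,0,-0.12],[0,0,0,0,0,-0.12],[-29.8,23,0,0,0,0],[-29.8,23,0,0,0,0],[-29.8,23,0,0,0,0],[-29.8,23,0,0,0,0],[-29.8,23,0,0,0,0],[-29.8,23,0,0,0,0],[-29.8,23,0,0,0,0],[-29.8,23,0,0,0,0]]'
python3 -m pendant '[[-29.8,23,0,0,0,0],[-29.8,23,0,0,0,0],[-29.8,23,0,0,0,0],[-29.8,23,0,0,0,0],[-29,22,0,0,0,0],[0,0,0,0,0,0],[0,0,0,0,0,0],[0,0,0,0,0,0]]'
python3 h.py 550 -46.3 142 66.3
```

```text
time: 47.55
tcp_pos: [0.4299, 0.4281, 0.22]
tool_rot: [-3.141, 0.003, 0.923]
force: [-0.8, 0.6, -1.4]
width: 0.56
time: 48.38
tcp_pos: [0.5024, 0.1345, 0.2204]
tool_rot: [-3.14, 0.002, 1.157]
force: [0.4, -0.9, -2.4]
width: 0.558
time: 49.05
tcp_pos: [0.5472, -0.0446, 0.2205]
tool_rot: [-3.139, 0.0, 1.157]
force: [-0.2, 0.2, -2.6]
width: 0.557
turn z -0.001 then shift [-0.4  3.4 78.5] | t 49.0 tcp [547.2 -44.6 220.5] rpy deg [-179.9    0.    66.3] q [-0.03  0.42  0.01  2.03 -0.01  0.69  1.15] F [-0.2  0.2 -2.6] w 0.557
```

```bash
python3 -m pendant '[[-0.3,3,20,0,0,0],[0,0,25,0,0,0],[0,0,20,0,0,0],[0,0,7,0,0,0],[0,0,4,0,0,0],[0,0,0,0,0,0],[0,0,0,0,0,0]]'
python3 h.py 550 -46.3 141.3 66.3
```

```text
time: 49.63
tcp_pos: [0.5511, -0.0458, 0.1461]
tool_rot: [3.141, -0.0, 1.158]
force: [0.1, -0.1, -1.7]
width: 0.561
turn z 0.001 then shift [-0.9 -0.8  4.8] | t 49.6 tcp [551.1 -45.8 146.1] rpy deg [180.   -0.   66.3] q [-0.03  0.53  0.01  2.08 -0.01  0.52  1.15] F [ 0.1 -0.1 -1.7] w 0.561
```

```bash
python3 -m pendant '[[-0.9,-0.8,3,0,0,0],[0,0,0.8,0,0,0],[0,0,0,0,0,0]]';python3 -m pendant '[[0,0,0.6,0,0,0],[0,0,0,0,0,0]]'; python3 -m pendant '[[0,0,0.5,0,0,0],[0,0,0,0,0,0]]'
```

```text
time: 49.88
tcp_pos: [0.5498, -0.047, 0.1422]
tool_rot: [3.141, -0.0, 1.157]
force: [1.0, -0.9, -2.7]
width: 0.559
time: 50.05
tcp_pos: [0.5499, -0.047, 0.1414]
tool_rot: [3.141, -0.0, 1.157]
force: [0.6, 0.0, -0.4]
width: 0.561
time: 50.22
tcp_pos: [0.5499, -0.047, 0.1414]
tool_rot: [3.141, -0.0, 1.157]
force: [-2.7, 1.0, 8.3]
width: 0.551
```

Contact made. Release, lift, and move the arm away so both cameras can check.

```bash
python3 -m pendant '[[0,0,0,0,0,0],[0,0,0,0,0,0],[0,0,0,0,0,0],[0,0,0,0,0,0],[0,0,-5,0,0,0],[0,0,-25,0,0,0],[0,0,-35,0,0,0],[0,0,-30,0,0,0],[0,0,0,0,0,0],[0,0,0,0,0,0]]' 0
python3 wr.py 551 -46 158
python3 -m pendant '[[30,-12,-5,0,0,0],[30,-12,-5,0,0,0],[30,-12,-5,0,0,0],[30,-12,-5,0,0,0],[30,-12,-5,0,0,0],[30,-12,-5,0,0,0],[30,-12,0,0,0,0],[30,-12,0,0,0,0],[30,-12,0,0,0,0],[30,-12,0,0,0,0]]'
python3 - <<'E'
from h import *
im,d,K,T=snap("top"); im2=snap("scene")[0]
cv2.imwrite("pics/e.png",np.vstack([cv2.resize(im[140:290,190:440],(700,420),interpolation=2)[:300],cv2.resize(im2[140:260,80:330],(700,336),interpolation=2)[:300]]))
P=cloud(d,K,T);Z=P[...,2]
for z,lo,hi,nm in((.158,.15,.168,"top small"),(.09,.083,.1,"L2 visible")):
    m=((Z>lo)&(Z<hi)&(np.hypot(P[...,0]-.55,P[...,1]+.046)<.1)).astype(np.uint8)
    print(nm,m.sum(),*mrect(m,z,K,T)[:3])
m=cv2.morphologyEx(((Z>.045)&(Z<.08)&(abs(P[...,0]-.39)<.1)&(abs(P[...,1]+.318)<.12)).astype(np.uint8),cv2.MORPH_OPEN,np.ones((2,2)))
n,l,s,c=cv2.connectedComponentsWithStats(m)
for i in range(1,n): print("fig",s[i,4],(np.median(P[l==i],0)*1000).round(),(P[l==i][:,2].max()*1000).round())
E
```

```text
time: 51.05
tcp_pos: [0.5505, -0.0469, 0.2375]
tool_rot: [3.138, -0.002, 1.157]
force: [-0.1, -0.1, -0.1]
width: 1.0
4956 rect [549.3 -47.2] [76.7 48.5] -23.7 med [546.2 -46.1 159.4]
jaw 66.3
turn z -0.0 then shift [-0.5 -0.4 90.1] | t 51.1 tcp [549.7 -46.9 236.1] rpy deg [179.9  -0.   66.3] q [-0.03  0.4   0.02  2.01 -0.01  0.73  1.15] F [0.1 0.2 0. ] w 1.001
time: 51.93
tcp_pos: [0.5596, 0.2773, 0.2639]
tool_rot: [-3.14, 0.002, 1.157]
force: [0.8, 0.2, 1.0]
width: 1.001
top small 389 [551.6 -48.1] [80.1 51.2] -23.4
L2 visible 154 [549.8 -46.5] [101.8  63.4] -23.5
fig 126 [ 404. -271.   61.] 74.0
fig 126 [ 403. -377.   61.] 1225.0
```

View pics/e.png

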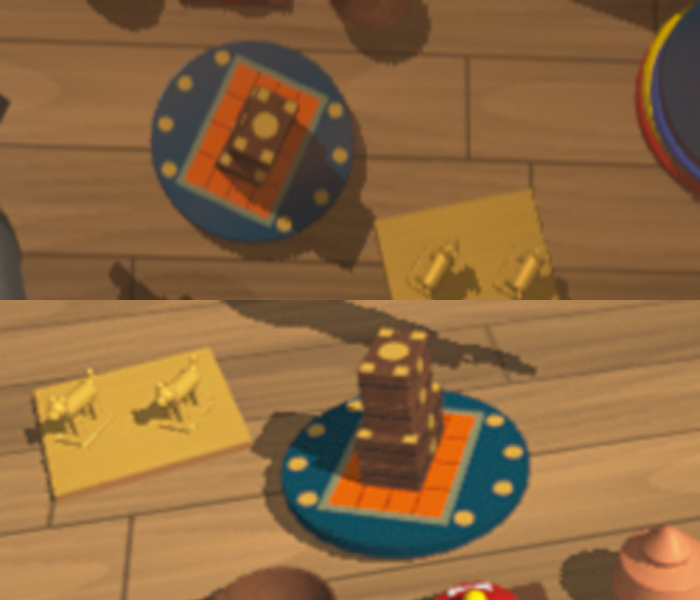

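The top view shows the column centred in the field at (262,135). The scene view shows two larges below two smalls, and both figures upright on the plate at (75,405) and (178,390).

```bash
python3 -m pendant '[[0,0,0,0,0,0],[0,0,0,0,0,0],[0,0,0,0,0,0],[0,0,0,0,0,0]]'; python3 -c "
from h import *
print(robot.finish_job(), robot.sense()['time'])"
```

```text
time: 52.37
tcp_pos: [0.5605, 0.2745, 0.2653]
tool_rot: [-3.141, 0.001, 1.155]
force: [-0.7, 0.3, 0.5]
width: 1.001
the job is handed in; nothing more can be done
the job is handed in; nothing more can be done
```

The job is done and handed in at about 52 s. I stood both figures that were there upright on the brass plate, then stacked the four cases in one column in the middle of the orange field. The two large cases are below and the two small ones on top. I gripped the cases at 25 N and didn't touch the bowl, pot, mask or the blue and turquoise lookalikes.

- **Stack position:** after each case was placed, the wrist camera put all four centres within about 1.5 mm of each other and their yaw within 0.2°. The field's measured yaw is about -23.5° and the cases read -23.6 to -23.8°.
- **Stack height:** the top lid read 159 mm, against 158 mm expected.
- **Figures:** both stand upright, at their full height of about 60 mm above the plate.
- **Camera disagreement:** the top camera differs from the wrist camera by about 2 mm on the top case, which is within the stated calibration.
- **Readings not used:** the top camera's field reading was unusable while the arm hid part of it. One figure's maximum height came from a stray depth pixel, so I ignored it.

The largest touchdown force I read was about 17 N. I didn't see a case get knocked or the grip slip.

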